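# Refill the hot wax warmer with the lid lifter

## Task

The wax warmer is on and its lid is hot: never touch the lid with the gripper or arm, nor let it touch the desk, but hook the lid lifter under its loop, lift it off, keep it balanced and near level, and set it down flat in the middle of the cork trivet. Then put every block of modelling wax from the freely spinning turntable into the warmer while the lid lies on the trivet, put the lid back on with the lifter so that it is fully seated, and leave the lifter hanging in its rest with its bar down in both notches. Leave the other things on the desk where they are.

Things in the scene. Friction and masses are not known exactly. Their poses are not given: they have to be found in the camera images.
- warmer: blue round wax warmer with a red pilot light, fixed: an open pot of inner radius 80, outer radius 86 (foot radius 100), inner floor 12 mm and rim 90 mm above the desk; origin on its axis at desk level
- lid: the hot lid, 0.24 to 0.4 kg: red disc of radius 95, 8 thick, over a plug of radius 70, 10 deep, with a steel loop on top. Origin on its axis under the plug (80 mm above the desk when seated on the warmer, 14 when on the trivet); z up. Disc underside at z 10, top of its edge z 18, a low dome to z 25 in the middle (drawn only). Centre of mass on the axis, z about 15 to 20
- lid_loop (a point): centre of the loop's level top bar, on the lid's axis at its z 70, axes as the lid's. The bar is 7 mm thick and runs along y from -35 to +35, on two legs that splay to y -40 and +40 at the disc; under it the loop is open, 48 mm clear above the disc's edge height
- lifter: the lid lifter, 0.14 kg: dark wooden T-bar 18 x 120 x 18 mm (x, y, z), origin at its centre, z up, with a steel shank 9 thick from its middle: straight down to z -30, back to x -24 at z -45, down to z -80, where it carries the twin hook. Take it by the middle of the bar, fingers closing along its x; hook and load then hang under the grip
- lifter_hook (a point): where the lid's bar lies in the hook: 87 mm below the bar's centre (lifter x 0, z -87), axes as the lifter's. Two prongs 7 thick at lifter y -16 and +16; each centre line runs in lifter x, z from (-24, -80) down to the bottom of a V at (0, -95) and up to the open tip at (18, -80). The hook opens towards +x
- rest: wooden rest for the lifter, fixed; base 90 x 150 mm, two posts 14 thick at its own y -50 and +50, their tops 121 mm above the desk, each with two cheeks rising to 143 mm that leave a notch 28 mm wide across x; origin at desk level in the middle. At the start the lifter's bar lies in the two notches and its hook hangs between the posts
- rest_seat (a point): where the centre of the lifter's bar is when it lies in the rest: 130 mm above the desk; axes as the rest's
- trivet: round cork trivet, fixed, radius 85, 14 mm thick; origin at the centre of its underside
- turntable: base of the wooden turntable, fixed; origin at desk level on the axis. Its platter, radius 130, top 28 mm above the desk, spins freely (almost no friction) about that axis
- wax_red: red block of modelling wax, a rigid bar 70 x 28 x 26 mm (its own x, y, z), 60 g; origin at the centre of its 70 x 28 underside; may be absent. Starts lying on the turntable, about 72 mm from its centre
- wax_yellow: yellow block of modelling wax, a rigid bar 70 x 28 x 26 mm (its own x, y, z), 60 g; origin at the centre of its 70 x 28 underside; may be absent. Starts lying on the turntable, about 72 mm from its centre
- wax_blue: blue block of modelling wax, a rigid bar 70 x 28 x 26 mm (its own x, y, z), 60 g; origin at the centre of its 70 x 28 underside; may be absent. Starts lying on the turntable, about 72 mm from its centre
- wax_orange: orange block of modelling wax, a rigid bar 70 x 28 x 26 mm (its own x, y, z), 60 g; origin at the centre of its 70 x 28 underside; may be absent. Starts lying on the turntable, about 72 mm from its centre
- pencil_cup: bystander: white ceramic pencil cup, radius 40, 100 high, pencils to about 140; origin under its centre
- stapler: bystander: purple stapler 130 x 34 x 56; origin under its centre, long along x
- hole_punch: bystander: steel hole punch 105 x 70 x 57; origin under its centre
- glass_jar: bystander: clear glass jar with a green twist cap, radius 36, about 105 high; origin under its centre
Not all that is in view belongs to the job. Several things have the shape of the wax_blue; the one meant has the colours described above. What is shaped like the wax_red but green or white is not meant.

How it is judged:
By the outcome, as a careful person would: the job done as asked, in the order asked, and still so for the second after the job is handed in, with the robot touching nothing.
Of wax_red, wax_yellow, wax_blue, wax_orange only 2 to 4 are there at a start; the rules pass over those that are not, and their reading is None.
At some moment in a run one of wax_red, wax_yellow, wax_blue, wax_orange may be knocked a few centimetres aside while the robot is not near it.
It also fails if it takes over 210 s, if anything falls off the work surface, if the arm or the gripper's body presses on something with over 40 N, if the wrist force passes 120 N, or if a joint passes its speed limit or range.

## Robot

A 6-joint arm with a two-finger parallel gripper is mounted at the origin on the work surface. World frame = base frame: x ahead of the robot, y to its left, z up, the work surface at z = 0. Lengths are in m, angles in rad, forces in N, time in s.
With the tool pointing down it reaches from about 0.25 to 0.775 m from the base axis. Payload 4 kg.
Tool frame: the origin (TCP) lies at the very end of the fingers, on their centre line; the grasp point (between the pads) lies 19 mm behind it; z points along the fingers, y is the direction in which the jaws open and shut (so a half turn about z gives the same grasp; the last joint's range is limited). The gripper opens to 94 mm and grips with 3 to 60 N. Pads are 16 mm wide; open, the fingers measure 119 mm over their backs; the gripper's body (75 mm by 177 mm) begins 78 mm behind the grasp point.
Start: joints at [-1.341, 0.087, 1.371, -0, 1.684, -0.103], TCP at [0.18, -0.52, 0.206] pointing down, gripper open.
Joint ranges: [-3.1, 3.1], [-0.76, 2.03], [0.27, 2.55], [-1.08, 4.22], [0.17, 2.65], [-2.57, 2.57]. Speed limits (rad/s): [2.79, 2.79, 3.14, 3.14, 3.14, 3.14].

## Interface

Orientations are given as a unit quaternion [w, x, y, z].
In Python, from station import env gives the robot as it stands. The module is installed in compiled form; this text tells all that it offers.
- The arm moves only by the shell command python3 -m inch 'ROWS'. ROWS is JSON, one flat list of numbers, 5 for each row, row after row: the shift along the tool's x, y, z in cm, then the turn about the tool's z in degrees, then the gripper command: -1 is shut, 1 is fully open, values between are in proportion. In form: [x, y, z, twist, gripper, x, y, z, twist, gripper, ...]. A call has 1 to 20 rows; each row shifts and turns the commanded pose from where the row before left it, along the tool's axes as they then stand; what a row does not reach is not made up. A row lasts 1/8 s, in which the tool goes at most 62.5 mm and 10.7 degrees, less where a joint would pass 70% of its speed; a pose out of reach is approached as far as the arm can. A call is refused whole if a number of a shift passes 6.25 or a number of a turn 10.7, either way. A call with a gripper value outside its range is refused whole. The fingers move at their own pace and stop on an object; the grip force is fixed at half the most. Time passes only in rows, so rows that do not move let the fingers close. It gives the time, the measured TCP pose, the force and the opening at its end, in the units of the state.
- env.observe(): the state, without advancing time (a new reading comes with each control period).
- env.get_image(name): name is "scene" or "top" or "wrist"; returns the picture (384x512x3 uint8, blue, green, red); there is no depth.
- env.camera_info(name): a dict with "K" (3x3 intrinsics, pixels), "dist" ([k1, k2, p1, p2, k3] as OpenCV has them; the pictures are not rectified), "R" (3x3) and "t" (3): a world point X has camera coordinates R X + t; the wrist camera has in their place "tool_from_camera" (4x4, takes a point from camera to tool coordinates, whose origin is the TCP and whose axes are the flange's). Camera axes: x right, y down, z forward; pixel columns grow to the right and rows downward; lengths in m; the calibration is good to about 2 mm. A picture is of the moment at which its call begins: read the wrist's pose just before it. camera_info takes no time and is no camera call.
- env.finish_job(): hands the job in, once; it reports no verdict.
The state is a dict: "time_s": time; "joint_pos": joint angles; "joint_vel": joint speeds; "joint_torque": joint torques, N m; "tcp_pos": TCP position; "eef_rot": TCP orientation; "wrist_force": force on the tool from outside, world axes, zero at the start; "ft_torque": the same for the moment, N m; "grip_width": finger opening in m.
Only numpy, scipy, OpenCV 4.12 (cv2) and the standard library are available. Lean on these libraries where they do the work, as an engineer would, in place of code of your own. Each camera call takes 0.05 s, during which the arm holds its last target. There are 200 camera calls.

## Working session

There is one attempt and no reset: what is moved stays moved. The work goes in short steps, Python scripts to look and compute and a shell command to move; the robot and the scene stay as the last step left them, time stands still between calls to the robot, and variables do not carry over. Pictures are saved under pics/ and viewed, about 12 in all and at most 16, crops included, and the job is handed in when it is done.

```bash
mkdir -p pics; ls; python3 - <<'E'
from station import env
import cv2,numpy as np
o=env.observe();print({k:np.round(v,3).tolist() for k,v in o.items()})
for n in("top","scene"):
    cv2.imwrite(f"pics/{n}0.png",cv2.resize(env.get_image(n),(800,600),interpolation=cv2.INTER_CUBIC))
    c=env.camera_info(n);print({k:np.round(v,4).tolist() for k,v in c.items()})
print({k:np.round(v,4).tolist() for k,v in env.camera_info("wrist").items()})
E
```

```text
pics
{'time_s': 0.0, 'joint_pos': [-1.341, 0.088, 1.372, -0.0, 1.684, -0.103], 'joint_vel': [0.001, 0.002, 0.0, -0.002, -0.001, 0.0], 'joint_torque': [-0.0, -34.017, -30.243, 0.072, 0.033, -0.0], 'tcp_pos': [0.18, -0.519, 0.204], 'eef_rot': [-0.001, 0.986, 0.166, -0.0], 'wrist_force': [1.251, -0.905, -0.122], 'ft_torque': [0.015, -0.011, 0.001], 'grip_width': 0.094}
{'K': [[399.7291, 0.0, 260.7393], [0.0, 399.7291, 183.7419], [0.0, 0.0, 1.0]], 'dist': [-0.0622, 0.0, 0.0, 0.0, 0.0], 'R': [[0.03, -0.9994, -0.0152], [-0.9964, -0.0287, -0.0793], [0.0788, 0.0175, -0.9967]], 't': [-0.0408, 0.5122, 1.3829]}
{'K': [[440.341, 0.0, 265.3241], [0.0, 440.341, 189.706], [0.0, 0.0, 1.0]], 'dist': [-0.0696, 0.0, 0.0, 0.0, 0.0], 'R': [[-0.5948, 0.8037, -0.0176], [0.4664, 0.3271, -0.8218], [-0.6548, -0.497, -0.5694]], 't': [0.352, -0.1551, 1.6461]}
{'K': [[333.2526, 0.0, 260.4307], [0.0, 333.2526, 190.914], [0.0, 0.0, 1.0]], 'dist': [-0.0926, 0.0, 0.0, 0.0, 0.0], 'tool_from_camera': [[-0.0005, -0.9621, -0.2728, 0.0796], [1.0, -0.0005, 0.0002, -0.0008], [-0.0003, -0.2728, 0.9621, -0.1799], [0.0, 0.0, 0.0, 1.0]]}
```

View pics/top0.png

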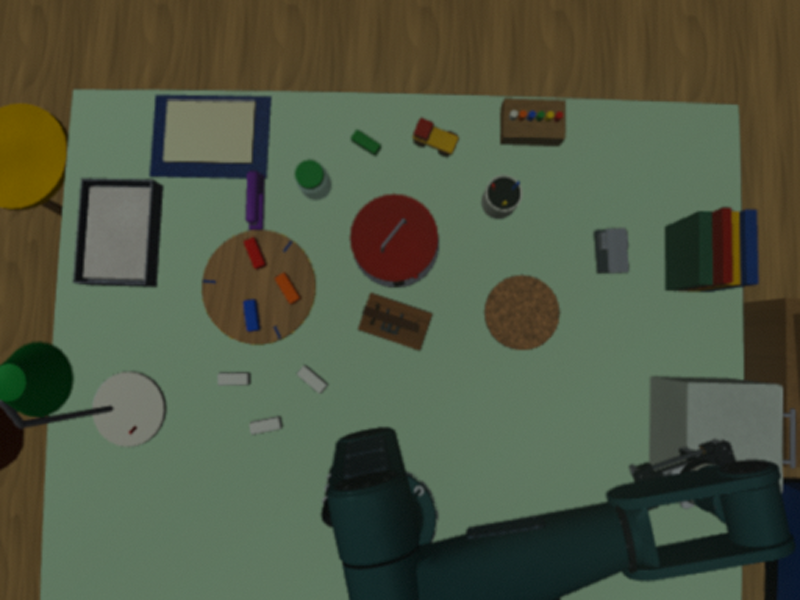

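View pics/scene0.png

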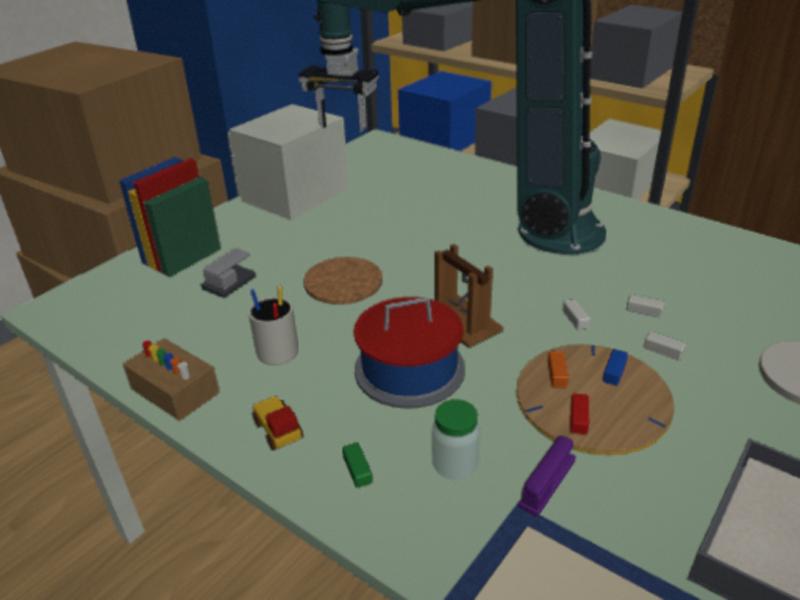

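Top view: on the turntable are red (255,253), orange (288,289) and blue (251,315). Yellow isn't there. The green block at (366,142) and the three white ones at (233,379), (312,378), (265,425) lie on the desk and aren't meant. Next is an enlarged crop to confirm this and to measure.

```bash
cat > h.py <<'E'
from station import env
import cv2,numpy as np
from scipy.spatial.transform import Rotation as Ro
def ray(name,px):
    c=env.camera_info(name);K,d=np.array(c["K"]),np.array(c["dist"])
    u=cv2.undistortPoints(np.array(px,float).reshape(-1,1,2),K,d).reshape(-1,2)
    v=np.c_[u,np.ones(len(u))]
    if name=="wrist":
        o=env.observe();q=o["eef_rot"];T=np.array(c["tool_from_camera"])
        R=Ro.from_quat([q[1],q[2],q[3],q[0]]).as_matrix()
        return np.array(o["tcp_pos"])+R@T[:3,3],(R@T[:3,:3]@v.T).T
    R,t=np.array(c["R"]),np.array(c["t"]);return -R.T@t,(R.T@v.T).T
def at(name,px,z):
    o,d=ray(name,px);z=np.broadcast_to(z,len(d));return o+d*((z-o[2])/d[:,2])[:,None]
def proj(name,X):
    c=env.camera_info(name);K,d=np.array(c["K"]),np.array(c["dist"])
    X=np.atleast_2d(np.array(X,float))
    if name=="wrist":
        o=env.observe();q=o["eef_rot"];T=np.array(c["tool_from_camera"])
        R=Ro.from_quat([q[1],q[2],q[3],q[0]]).as_matrix()
        Y=(X-np.array(o["tcp_pos"]))@R; Y=(Y-T[:3,3])@T[:3,:3]
    else: Y=X@np.array(c["R"]).T+np.array(c["t"])
    return cv2.projectPoints(Y,np.zeros(3),np.zeros(3),K,d)[0].reshape(-1,2)
def st():
    o=env.observe();q=o["eef_rot"];R=Ro.from_quat([q[1],q[2],q[3],q[0]]).as_matrix()
    print("t",round(o["time_s"],2),"tcp",np.round(o["tcp_pos"],4),"x",np.round(R[:,0],3),"y",np.round(R[:,1],3),"z",np.round(R[:,2],3),"F",np.round(o["wrist_force"],2),"w",round(o["grip_width"],4),"j6",round(o["joint_pos"][5],2))
    return np.array(o["tcp_pos"]),R
def plan(target,yaw=None):
    """yaw: world direction (deg) of tool y wanted, mod 180; prints shift in tool axes cm, twist deg"""
    p,R=st();s=R.T@(np.array(target)-p)*100;print("shift cm",np.round(s,2))
    if yaw is not None:
        a=np.degrees(np.arctan2(R[1,1],R[0,1]));d=(yaw-a+90)%180-90
        print("world turn",round(d,1),"twist",round(-d,1))
def snap(name,f,box=None,s=1):
    im=env.get_image(name)
    if box: im=im[box[1]:box[3],box[0]:box[2]]
    cv2.imwrite("pics/"+f,cv2.resize(im,None,fx=s,fy=s,interpolation=cv2.INTER_CUBIC))
E
python3 - <<'E'
from h import *
k=512/800
f=lambda n,p,z:print(n,np.round(at("top",np.array(p)*k-0.0,z),3).tolist())
f("bar lid",[(381,249),(405,219)],.15)
f("trivet",[(522,312)],.014)
f("turntable",[(259,287)],.028)
f("wax r o b",[(254,253),(288,289),(251,315)],.054)
f("lifter ends",[(363,312),(419,331)],.139)
f("lid disc c",[(394,238)],.098)
f("cup,jar,stapler",[(503,190),(310,174),(255,201)],[.1,.1,.056])
f("punch",[(612,250)],.05)
snap("top","c1.png",(120,115,290,235),4.5)
E
```

```text
bar lid [[0.58, 0.028, 0.15], [0.643, -0.019, 0.15]]
trivet [[0.465, -0.285, 0.014]]
turntable [[0.503, 0.308, 0.028]]
wax r o b [[0.577, 0.316, 0.054], [0.499, 0.236, 0.054], [0.439, 0.316, 0.054]]
lifter ends [[0.45, 0.062, 0.139], [0.414, -0.054, 0.139]]
lid disc c [[0.611, 0.005, 0.098]]
cup,jar,stapler [[0.722, -0.226, 0.1], [0.746, 0.191, 0.1], [0.693, 0.32, 0.056]]
punch [[0.606, -0.476, 0.05]]
```

View pics/c1.png

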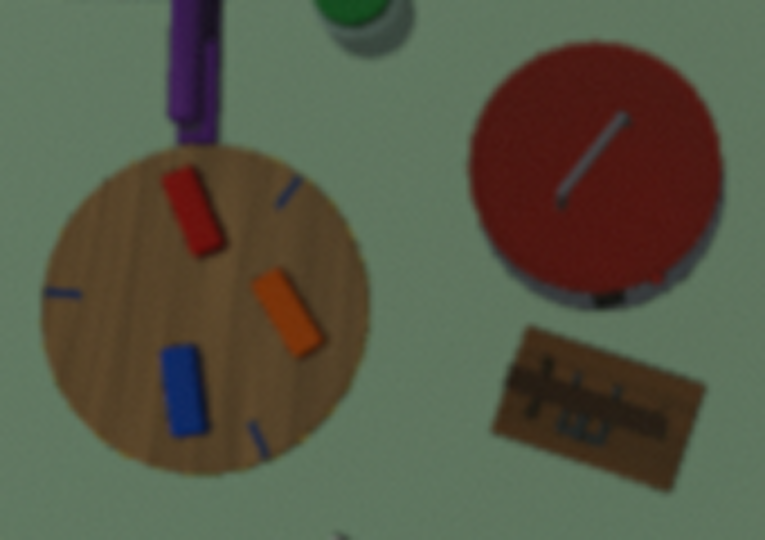

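Confirmed: on the platter, red is at crop (195,210), orange at (287,312) and blue at (185,390), with no yellow. The lid bar runs (560,200)-(627,118). The lifter bar runs (508,377)-(665,425), with its hook near (580,430). I'll move above the rest for a closer wrist view.

```bash
python3 -m inch '[3.7,-3.7,-1.5,0,1,3.7,-3.7,-1.5,0,1,3.7,-3.7,-1.5,0,1,3.7,-3.7,-1.5,0,1,3.7,-3.7,-1.5,0,1,3.7,-3.7,-1.5,0,1,3.7,-3.7,-1.5,0,1,3.7,-3.7,-1.5,0,1,3.7,-3.7,-1.5,0,1,3.7,-3.7,-1.5,0,1,3.7,-3.7,-1.5,0,1,0,0,0,-9,1,0,0,0,-9,1,0,0,0,-9,1,0,0,0,-9,1,0,0,0,-9,1,0,0,0,-9,1,0,0,0,0,1,0,0,0,0,1]'
python3 - <<'E'
from h import *
st();print(proj("wrist",[[.432,.004,.139],[.61,.005,.15]]))
snap("wrist","w1.png",None,1.5)
E
```

```text
time_s: 2.52
tcp_pos: [0.4313, -0.0022, 0.3703]
eef_rot: [-0.0, 0.804, 0.594, -0.0]
wrist_force: [-1.7, 0.4, 0.8]
grip_width: 0.0941
t 2.52 tcp [ 0.4313 -0.0022  0.3703] x [ 0.293  0.956 -0.   ] y [ 0.956 -0.293 -0.   ] z [-0. -0. -1.] F [-1.7   0.45  0.83] w 0.0941 j6 0.16
[[259.76413259 158.02820697]
 [401.38938002 116.43619539]]
```

View pics/w1.png

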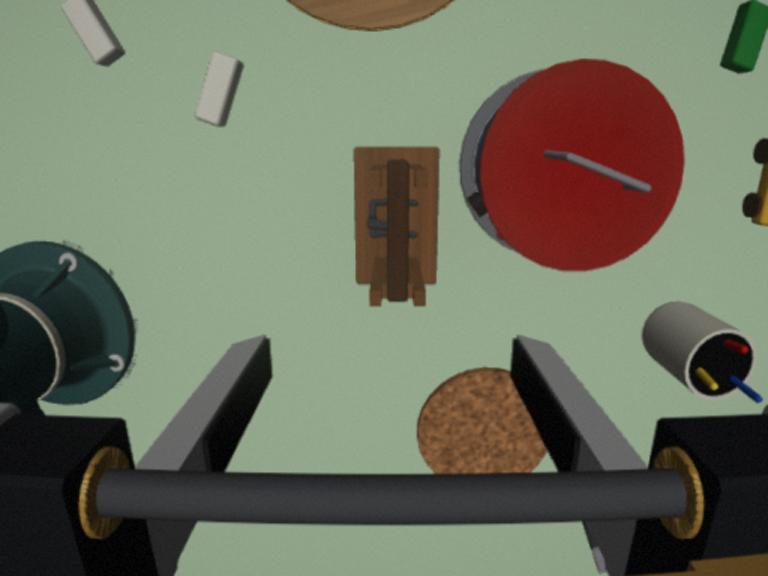

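The wrist view is clear. The bar runs from (398,160) to (399,300), with prong tips to the right (415,203/235), so the hook opens towards tool +y (yaw about -17°). The lid bar runs (567,157)-(648,188).

```bash
python3 - <<'E'
from h import *
f=lambda n,p,z:(print(n,np.round(at("wrist",np.array(p)/1.5,z),4).tolist()))
A=at("wrist",np.array([(398,160),(399,300)])/1.5,.139);f("lifter",[(398,160),(399,300)],.139)
d=A[1]-A[0];print(np.linalg.norm(d),np.degrees(np.arctan2(d[1],d[0])),A.mean(0))
B=at("wrist",np.array([(568,157),(648,188)])/1.5,.152);d=B[1]-B[0];print(B,np.linalg.norm(d),np.degrees(np.arctan2(d[1],d[0])),B.mean(0))
c=at("wrist",np.array([(582,165)])/1.5,.098);print("lid disc",c)
f("rest base",[(354,148),(439,148),(437,283),(356,283)],.012)
m=A.mean(0);plan([m[0],m[1],.106],-17)
E
```

```text
lifter [[0.4569, 0.062, 0.139], [0.4236, -0.0509, 0.139]]
0.11765521486837809 -106.42861936782339 [0.44023505 0.00553304 0.139     ]
[[ 0.58549369  0.02651927  0.152     ]
 [ 0.64426527 -0.01562185  0.152     ]] 0.07231855291682301 -35.641751503447615 [0.61487948 0.00544871 0.152     ]
lid disc [[0.61411955 0.00954162 0.098     ]]
rest base [[0.4173, 0.0833, 0.012], [0.5022, 0.0573, 0.012], [0.4605, -0.0831, 0.012], [0.3739, -0.0565, 0.012]]
t 2.58 tcp [ 0.4313 -0.0022  0.3703] x [ 0.293  0.956 -0.   ] y [ 0.956 -0.293 -0.   ] z [-0. -0. -1.] F [ 0.16 -0.57 -0.18] w 0.094 j6 0.16
shift cm [ 1.    0.63 26.43]
world turn 0.0 twist -0.0
```

```bash
python3 -m inch '[0.5,0.3,4,0,0,0.5,0.3,4,0,0,0,0,4,0,0,0,0,4,0,0,0,0,3,0,0,0,0,2,0,0,0,0,0,0,0,0,0,0,0,0]'
python3 - <<'E'
from h import *
plan([.4402,.0055,.111],-16.4)
snap("wrist","w2.png",None,1.5)
E
```

```text
time_s: 3.58
tcp_pos: [0.4406, 0.0055, 0.1615]
eef_rot: [0.001, 0.804, 0.595, 0.001]
wrist_force: [0.2, 1.0, 0.6]
grip_width: 0.0469
t 3.58 tcp [0.4406 0.0055 0.1615] x [0.292 0.957 0.   ] y [ 0.956 -0.292  0.002] z [ 0.002 -0.    -1.   ] F [0.18 1.02 0.56] w 0.0469 j6 0.18
shift cm [-0.02 -0.04  5.05]
world turn 0.6 twist -0.6
```

View pics/w2.png

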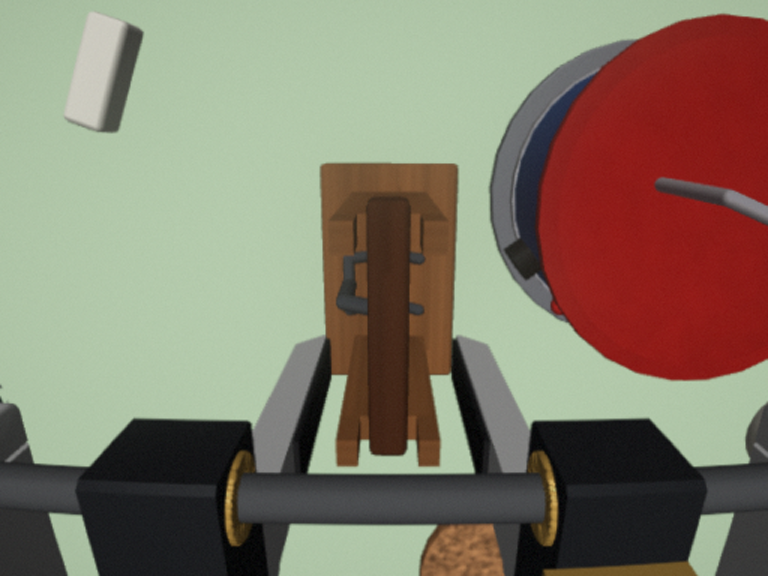

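The bar is centred between the fingers, running (388,197)-(388,455). I'll recheck its centre from this closer view.

```bash
python3 - <<'E'
from h import *
A=at("wrist",np.array([(388,197),(388,455)])/1.5,.139);d=A[1]-A[0];m=A.mean(0)
print(np.linalg.norm(d),np.degrees(np.arctan2(d[1],d[0])),m);plan([m[0],m[1],.111],-17)
E
python3 -m inch '[0,0,2,0,0,0,0,2,0,0,0,0,1,0,0,0,0,0,0,0]'
```

```text
0.12015581901994542 -107.07223277845635 [0.43939839 0.00595858 0.139     ]
t 3.62 tcp [0.4409 0.0055 0.1619] x [0.292 0.957 0.   ] y [ 0.957 -0.292  0.002] z [ 0.002 -0.    -1.   ] F [-0.3   0.24  0.16] w 0.047 j6 0.18
shift cm [-0.   -0.17  5.09]
world turn -0.0 twist 0.0
time_s: 4.12
tcp_pos: [0.4401, 0.0056, 0.1106]
eef_rot: [-0.0, 0.804, 0.595, -0.0]
wrist_force: [-0.5, -0.2, 0.2]
grip_width: 0.047
```

```bash
python3 -m inch '[0,-0.1,0,0,-1,0,0,0,0,-1,0,0,0,0,-1,0,0,0,0,-1,0,0,-1,0,-1,0,0,-3,0,-1,0,0,-3,0,-1,0,0,-4,0,-1,0,0,-4,0,-1,0,0,-3,0,-1,0,0,0,0,-1,0,0,0,0,-1]'
python3 - <<'E'
from h import *
st();snap("wrist","w3.png",None,1.5)
E
```

```text
time_s: 5.62
tcp_pos: [0.4386, 0.0059, 0.2891]
eef_rot: [-0.001, 0.804, 0.595, -0.001]
wrist_force: [-0.1, -0.1, -1.5]
grip_width: 0.0177
t 5.62 tcp [0.4386 0.0059 0.2891] x [ 0.291  0.957 -0.001] y [ 0.957 -0.291 -0.002] z [-0.002  0.    -1.   ] F [-0.15 -0.14 -1.53] w 0.0177 j6 0.18
```

View pics/w3.png

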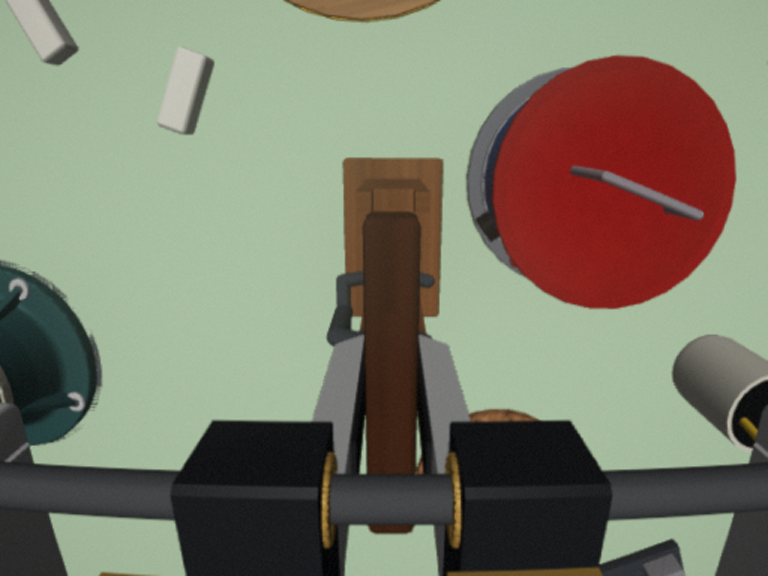

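The lifter is gripped and upright, with its bar end at (391,212). The lid bar runs (604,176)-(700,214). I'll check the grip offset and plan the pre-hook pose.

```bash
python3 - <<'E'
from h import *
p,R=st()
print("bar end proj", proj("wrist",[p+R@[.06,0,-.019-.009], p+R@[-.06,0,-.028]])*1.5)
B=at("wrist",np.array([(605,176),(699,214)])/1.5,.152);d=B[1]-B[0];m=B.mean(0)
a=np.degrees(np.arctan2(d[1],d[0]));print(np.linalg.norm(d),a,m)
yaw=a+90; u=np.array([np.cos(np.radians(yaw)),np.sin(np.radians(yaw))])
print("u",u); plan([m[0]-.06*u[0],m[1]-.06*u[1],.26],yaw)
E
```

```text
t 5.67 tcp [0.4383 0.006  0.2885] x [ 0.291  0.957 -0.001] y [ 0.957 -0.291 -0.003] z [-0.003  0.    -1.   ] F [-0.65 -0.32 -0.79] w 0.018 j6 0.18
bar end proj [[392.11555572 214.04984347]
 [391.97460783 533.50613157]]
0.07082406720258401 -35.96570939015858 [0.6141073  0.00606557 0.152     ]
u [0.58730096 0.80936863]
t 5.67 tcp [0.4383 0.006  0.2885] x [ 0.291  0.957 -0.001] y [ 0.957 -0.291 -0.003] z [-0.003  0.    -1.   ] F [-0.65 -0.32 -0.79] w 0.018 j6 0.18
shift cm [-0.54 14.87  2.8 ]
world turn 71.0 twist -71.0
```

```bash
python3 -m inch '[-0.1,3,0,0,-1,-0.1,3,0,0,-1,-0.1,3,0,0,-1,-0.1,3,0,0,-1,-0.1,2.87,0,0,-1,0,0,0,-10,-1,0,0,0,-10,-1,0,0,0,-10,-1,0,0,0,-10,-1,0,0,0,-10,-1,0,0,0,-10,-1,0,0,0,-10,-1,0,0,0,-1,-1,0,0,0,0,-1,0,0,0,0,-1]'
python3 - <<'E'
from h import *
u=np.array([.5873,.8094]);m=np.array([.6141,.006])
plan([*(m-.06*u),.192],54.03)
snap("wrist","w4.png",None,1.5)
E
```

```text
time_s: 7.55
tcp_pos: [0.5798, -0.0422, 0.29]
eef_rot: [-0.0, 0.309, 0.951, -0.0]
wrist_force: [0.0, -0.5, -0.9]
grip_width: 0.0174
t 7.55 tcp [ 0.5798 -0.0422  0.29  ] x [-0.809  0.588  0.001] y [ 0.588  0.809 -0.   ] z [-0.001  0.    -1.   ] F [ 0.01 -0.53 -0.86] w 0.0174 j6 -1.11
shift cm [ 0.04 -0.08  9.8 ]
world turn 0.0 twist -0.0
```

View pics/w4.png

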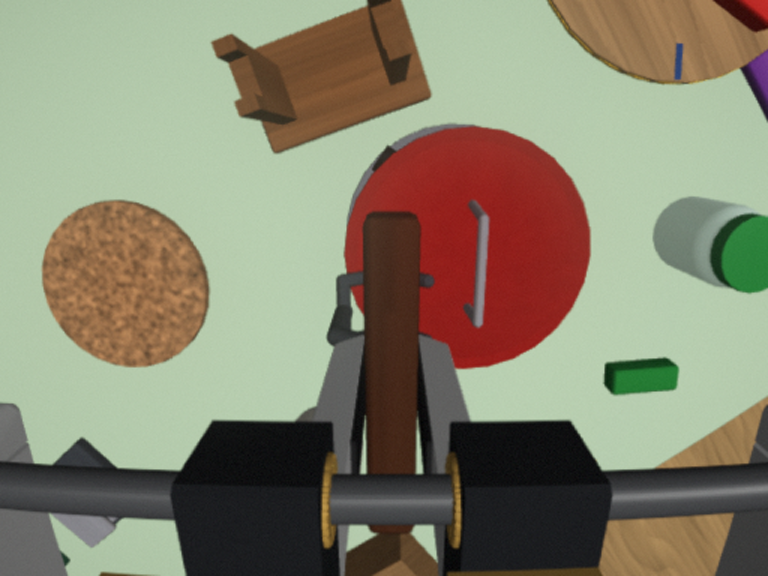

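The lid bar runs (484,217)-(479,325), with the hook left of it and opening to the right. The trivet is at (126,283) and the rest at (330,80).

```bash
python3 - <<'E'
from h import *
B=at("wrist",np.array([(484.5,217),(479.5,323)])/1.5,.152);d=B[1]-B[0];m=B.mean(0)
print(np.linalg.norm(d),np.degrees(np.arctan2(d[1],d[0])),m)
plan([m[0]-.06*.5873,m[1]-.06*.8094,.192],np.degrees(np.arctan2(d[1],d[0]))+90)
T=at("wrist",np.array([(43,270),(208,285),(115,200),(138,366)])/1.5,.014);print(T.round(4),T.mean(0))
im=cv2.cvtColor(env.get_image("wrist"),cv2.COLOR_BGR2HSV)
E
```

```text
0.0719756652648065 -35.8405529071068 [0.61544794 0.00681488 0.152     ]
t 7.6 tcp [ 0.5798 -0.0422  0.2902] x [-0.809  0.588  0.   ] y [ 0.588  0.809 -0.   ] z [-0.  0. -1.] F [-0.06 -0.13 -2.2 ] w 0.0174 j6 -1.11
shift cm [-0.01  0.06  9.82]
world turn 0.2 twist -0.2
[[ 0.4044 -0.339   0.014 ]
 [ 0.5158 -0.2119  0.014 ]
 [ 0.4009 -0.2297  0.014 ]
 [ 0.5366 -0.3298  0.014 ]] [ 0.4644287  -0.27760383  0.014     ]
```

```bash
python3 -m inch '[0,0,3,0,-1,0,0,3,0,-1,0,0,2,0,-1,0,0,1,0,-1,0,0,0.8,0,-1,0,0,0,0,-1,0,1,0,0,-1,0,1,0,0,-1,0,1,0,0,-1,0,1,0,0,-1,0,1,0,0,-1,0,1,0,0,-1,0,0,0,0,-1,0,0,0,0,-1]'
python3 - <<'E'
from h import *
st();snap("wrist","w5.png",None,1.2);snap("scene","s5.png",(200,130,340,270),4)
a=cv2.imread("pics/w5.png");b=cv2.imread("pics/s5.png");b=cv2.resize(b,(461*0+400,461*0+400));a=cv2.resize(a,(400,300))
cv2.imwrite("pics/m5.png",np.hstack([np.vstack([a,np.zeros((100,400,3),np.uint8)]),b]))
E
```

```text
time_s: 9.4
tcp_pos: [0.615, 0.0063, 0.1924]
eef_rot: [-0.0, 0.308, 0.951, -0.0]
wrist_force: [0.1, -0.3, -1.4]
grip_width: 0.0177
t 9.4 tcp [0.615  0.0063 0.1924] x [-0.81   0.587  0.   ] y [ 0.587  0.81  -0.   ] z [-0. -0. -1.] F [ 0.08 -0.32 -1.39] w 0.0177 j6 -1.03
```

View pics/m5.png

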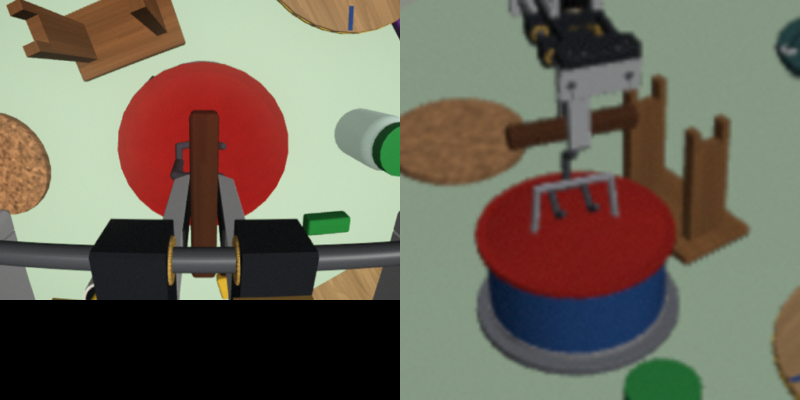

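Scene view: both prongs are through, under the loop. I'll lift gently.

```bash
python3 -m inch '[0,0,-1,0,-1,0,0,-0.8,0,-1,0,0,-0.4,0,-1,0,0,-0.3,0,-1,0,0,-0.3,0,-1,0,0,-0.3,0,-1,0,0,-0.3,0,-1,0,0,-0.3,0,-1,0,0,-0.4,0,-1,0,0,-0.5,0,-1,0,0,-0.7,0,-1,0,0,-1,0,-1,0,0,-1,0,-1,0,0,-1,0,-1,0,0,-1,0,-1,0,0,-0.7,0,-1,0,0,-0.4,0,-1,0,0,0,0,-1,0,0,0,0,-1]'
python3 - <<'E'
from h import *
st();snap("wrist","w6.png",None,1);snap("scene","s6.png",(200,100,340,240),4)
a=cv2.imread("pics/w6.png");b=cv2.imread("pics/s6.png");b=cv2.resize(b,(400,400));a=cv2.resize(a,(400,300))
cv2.imwrite("pics/m6.png",np.hstack([np.vstack([a,np.zeros((100,400,3),np.uint8)]),b]))
plan([.4644,-.279,.152],None)
E
```

```text
time_s: 11.88
tcp_pos: [0.6149, 0.0064, 0.2959]
eef_rot: [-0.0, 0.308, 0.951, -0.0]
wrist_force: [0.1, 0.6, -4.8]
grip_width: 0.0179
t 11.88 tcp [0.6149 0.0064 0.2959] x [-0.81   0.587  0.001] y [ 0.587  0.81  -0.001] z [-0.001 -0.    -1.   ] F [ 0.05  0.56 -4.81] w 0.0179 j6 -1.03
t 11.97 tcp [0.6149 0.0064 0.2959] x [-0.81   0.587  0.001] y [ 0.587  0.81  -0.001] z [-0.001 -0.    -1.   ] F [-0.79 -0.25 -4.02] w 0.0179 j6 -1.03
shift cm [ -4.57 -31.93  14.4 ]
```

View pics/m6.png

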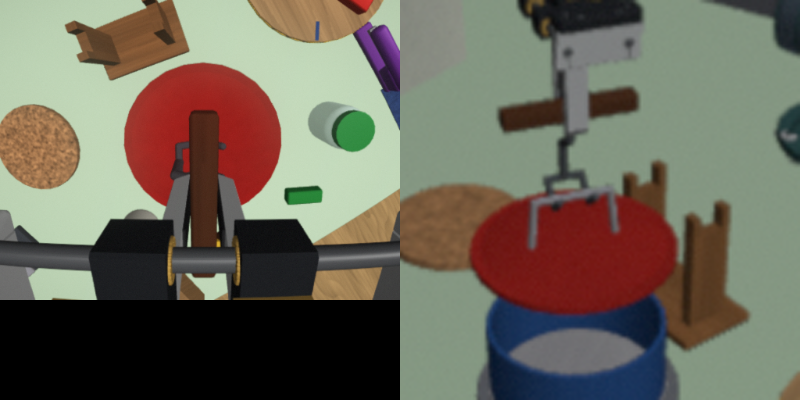

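The lid is off and hanging level (scene crop (575,250)). I'll carry it gently towards the trivet.

```bash
python3 -m inch '[-0.07,-0.5,0,0,-1,-0.14,-1,0,0,-1,-0.21,-1.5,0,0,-1,-0.29,-2,0,0,-1,-0.29,-2,0,0,-1,-0.29,-2,0,0,-1,-0.29,-2,0,0,-1,-0.29,-2,0,0,-1,-0.29,-2,0,0,-1,-0.29,-2,0,0,-1,-0.29,-2,0,0,-1,-0.29,-2,0,0,-1,-0.29,-2,0,0,-1,-0.29,-2,0,0,-1,-0.29,-2,0,0,-1,-0.29,-2,0,0,-1,-0.21,-1.5,0,0,-1,-0.14,-1,0,0,-1,-0.07,-0.4,0,0,-1]'
python3 -m inch '[0,0,0,0,-1,0,0,0,0,-1,0,0,0.5,0,-1,0,0,1,0,-1,0,0,1.5,0,-1,0,0,1.5,0,-1,0,0,1.5,0,-1,0,0,1,0,-1,0,0,1,0,-1,0,0,0.5,0,-1,0,0,0,0,-1,0,0,0,0,-1]'
python3 - <<'E'
from h import *
plan([.4644,-.279,.152],None)
a=env.get_image("wrist");b=env.get_image("top")[140:300,260:420]
b=cv2.resize(b,(384,384),interpolation=cv2.INTER_CUBIC);a=cv2.resize(a,(416,312))
cv2.imwrite("pics/m7.png",np.hstack([np.vstack([a,np.zeros((72,416,3),np.uint8)]),b]))
E
```

```text
time_s: 14.35
tcp_pos: [0.465, -0.2794, 0.2965]
eef_rot: [0.0, 0.309, 0.951, 0.0]
wrist_force: [0.5, 0.6, -5.4]
grip_width: 0.0176
time_s: 15.85
tcp_pos: [0.4655, -0.2791, 0.2121]
eef_rot: [0.001, 0.308, 0.951, -0.0]
wrist_force: [0.1, 0.1, -4.9]
grip_width: 0.0178
t 15.85 tcp [ 0.4655 -0.2791  0.2121] x [-0.81   0.587 -0.001] y [ 0.587  0.81  -0.   ] z [ 0.001 -0.001 -1.   ] F [ 0.15  0.12 -4.92] w 0.0178 j6 -1.59
shift cm [ 0.1  -0.05  6.01]
```

View pics/m7.png

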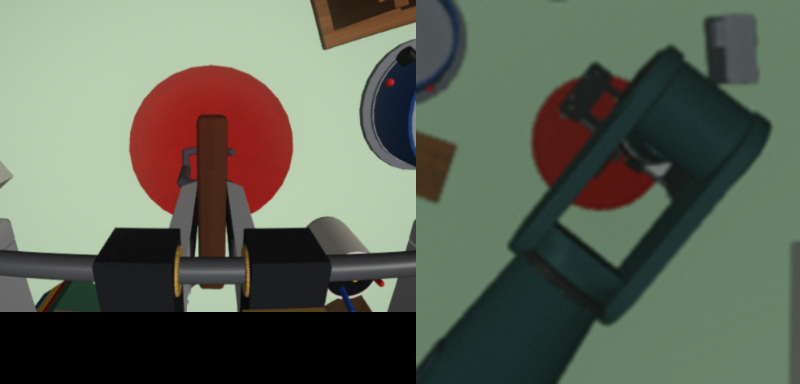

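The lid is level over the trivet and hides it. I'll refine the trivet centre from the saved top view before setting down.

```bash
python3 - <<'E'
from h import *
im=cv2.imread("pics/top0.png")
def fit(im,box):
    x0,y0,x1,y1=box;h=im[y0:y1,x0:x1].astype(int)
    m=((h[...,2]-h[...,1])>0).astype(np.uint8)
    m=cv2.morphologyEx(m,cv2.MORPH_CLOSE,np.ones((7,7)));c=max(cv2.findContours(m,0,1)[0],key=cv2.contourArea)
    e=cv2.fitEllipse(c);return np.array(e[0])+[x0,y0],e
c,e=fit(im,(475,265,570,360));print(c,e)
print(at("top",[(c+.5)*.64-.5],.007))
X=np.array([[.465+.085*np.cos(t),-.282+.085*np.sin(t),.014] for t in np.linspace(0,6.28,60)]);e2=cv2.fitEllipse(((proj("top",X)+.5)/.64-.5).astype(np.float32));print(e2)
w=cv2.imread("pics/w4.png");c,e=fit(w,(20,180,230,390));print(c,e)
# w4 pose
R=np.array([[-.809,.588,0],[.588,.809,0],[0,0,-1]]).T;R=np.array([[-.809,.588,0],[.588,.809,0],[0,0,-1.]])
T=np.array(env.camera_info("wrist")["tool_from_camera"]);K=np.array(env.camera_info("wrist")["K"]);d=np.array(env.camera_info("wrist")["dist"])
p=np.array([.5798,-.0422,.2901])
def pw(X):
    Y=((X-p)@R-T[:3,3])@T[:3,:3];return cv2.projectPoints(Y,np.zeros(3),np.zeros(3),K,d)[0].reshape(-1,2)
for cc in [(.465,-.282),(.464,-.278),(.468,-.280)]:
    X=np.array([[cc[0]+.085*np.cos(t),cc[1]+.085*np.sin(t),.014] for t in np.linspace(0,6.28,60)])
    print(cc,cv2.fitEllipse(((pw(X)+.5)*1.5-.5).astype(np.float32)))
E
```

```text
[521.61525726 312.24716568] ((46.615257263183594, 47.24716567993164), (73.25598907470703, 73.95649719238281), 122.73265838623047)
[[ 0.4652597  -0.28441228  0.007     ]]
((521.018310546875, 312.37237548828125), (75.11143493652344, 76.01972198486328), 137.9261016845703)
[125.07935333 283.17770386] ((105.07935333251953, 103.17770385742188), (155.69737243652344, 175.86953735351562), 134.45445251464844)
(0.465, -0.282) ((124.16498565673828, 281.57305908203125), (153.8890380859375, 178.46192932128906), 137.382080078125)
(0.464, -0.278) ((126.26194763183594, 278.4442138671875), (154.656494140625, 178.8990478515625), 137.6051025390625)
(0.468, -0.28) ((127.5828857421875, 282.7899475097656), (154.1023712158203, 178.4239501953125), 136.98411560058594)
```

Both views give about (0.466,-0.283). I'll correct and lower.

```bash
python3 -m inch '[-0.14,-0.15,0,0,-1,-0.13,-0.15,0,0,-1,0,0,0,0,-1,0,0,0.8,0,-1,0,0,1,0,-1,0,0,1,0,-1,0,0,1,0,-1,0,0,0.6,0,-1,0,0,0.4,0,-1,0,0,0.3,0,-1,0,0,0.2,0,-1,0,0,0.2,0,-1,0,0,0.2,0,-1,0,0,0.2,0,-1,0,0,0.2,0,-1,0,0,0.2,0,-1,0,0,0,0,-1]'
python3 - <<'E'
from h import *
plan([.466,-.283,.126],None)
E
```

```text
time_s: 18.08
tcp_pos: [0.4659, -0.2832, 0.149]
eef_rot: [0.001, 0.308, 0.951, -0.0]
wrist_force: [0.8, -0.3, -1.2]
grip_width: 0.0177
t 18.07 tcp [ 0.4659 -0.2832  0.149 ] x [-0.81   0.587 -0.001] y [ 0.587  0.81  -0.   ] z [ 0.001 -0.001 -1.   ] F [ 0.77 -0.25 -1.22] w 0.0177 j6 -1.59
shift cm [0.   0.02 2.3 ]
```

Force is down to the lifter's own weight, so the lid is resting. Next I lower the hook, slide it out in -y by 6 cm, and raise.

```bash
python3 -m inch '[0,0,0.5,0,-1,0,0,0.5,0,-1,0,0,0.5,0,-1,0,0,0.5,0,-1,0,0,0.3,0,-1,0,0,0,0,-1,0,-0.6,0,0,-1,0,-1,0,0,-1,0,-1,0,0,-1,0,-1,0,0,-1,0,-1,0,0,-1,0,-1,0,0,-1,0,-0.9,0,0,-1,0,0,-1,0,-1,0,0,-3,0,-1,0,0,-4,0,-1,0,0,-5,0,-1,0,0,-5,0,-1,0,0,0,0,-1,0,0,0,0,-1]'
python3 - <<'E'
from h import *
st();snap("wrist","w8.png",None,1.5)
E
```

```text
time_s: 20.58
tcp_pos: [0.4275, -0.3353, 0.3051]
eef_rot: [-0.0, 0.308, 0.951, 0.0]
wrist_force: [0.3, 0.7, -1.5]
grip_width: 0.0181
t 20.57 tcp [ 0.4275 -0.3353  0.3051] x [-0.81   0.587  0.   ] y [0.587 0.81  0.   ] z [-0.  0. -1.] F [ 0.28  0.67 -1.54] w 0.0181 j6 -1.71
```

View pics/w8.png

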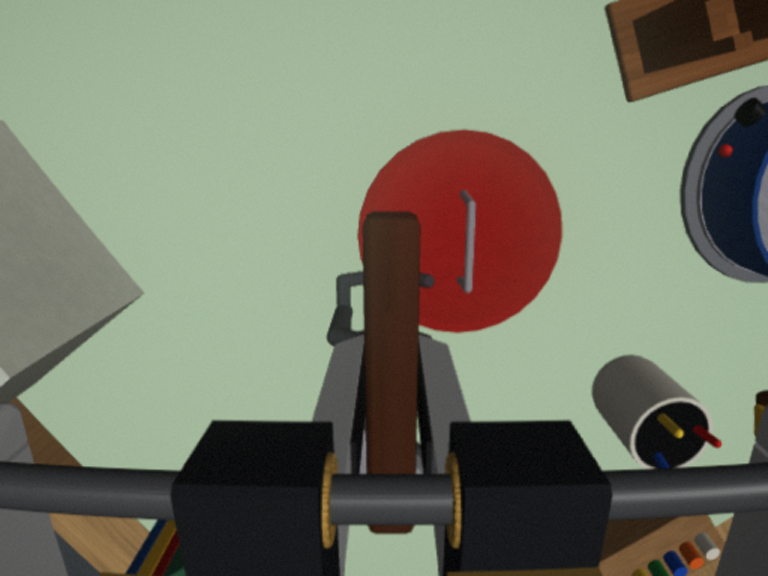

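The lid lies on the trivet with its bar at (471,203)-(468,291). I'll log its position and carry the lifter back over the rest.

```bash
python3 - <<'E'
from h import *
B=at("wrist",np.array([(471.5,203),(468.5,290)])/1.5,.086);d=B[1]-B[0]
print(np.linalg.norm(d),np.degrees(np.arctan2(d[1],d[0])),B.mean(0))
print(at("wrist",np.array([(460,230)])/1.5,.032))
plan([.4384,.0059,.29],-17)
E
python3 -m inch '[1.2,1.8,0,0,-1,2.4,3.5,0,0,-1,2.4,3.5,0,0,-1,2.4,3.5,0,0,-1,2.4,3.5,0,0,-1,2.4,3.5,0,0,-1,2.4,3.5,0,0,-1,2.4,3.5,0,0,-1,1.1,2,0,0,-1,0,0,0,10,-1,0,0,0,10,-1,0,0,0,10,-1,0,0,0,10,-1,0,0,0,10,-1,0,0,0,10,-1,0,0,0,10,-1,0,0,0,1,-1,0,0,0,0,-1,0,0,0,0,-1]'
python3 - <<'E'
from h import *
plan([.4384,.0059,.29],-16.95)
snap("wrist","w9.png",None,1.5)
E
```

```text
0.0719339802361493 -35.54571606817242 [ 0.46503972 -0.28213243  0.086     ]
[[ 0.46002049 -0.27980396  0.032     ]]
t 20.62 tcp [ 0.4272 -0.3351  0.3039] x [-0.81   0.587  0.003] y [0.587 0.81  0.   ] z [-0.002  0.002 -1.   ] F [ 0.07  0.62 -1.96] w 0.0181 j6 -1.71
shift cm [19.09 28.27  1.46]
world turn -71.1 twist 71.1
time_s: 23.0
tcp_pos: [0.4387, 0.0059, 0.3052]
eef_rot: [-0.0, 0.803, 0.596, -0.0]
wrist_force: [0.0, 0.5, -1.1]
grip_width: 0.018
t 23.0 tcp [0.4387 0.0059 0.3052] x [ 0.29   0.957 -0.   ] y [ 0.957 -0.29  -0.   ] z [-0.  0. -1.] F [ 0.02  0.54 -1.07] w 0.018 j6 0.18
shift cm [-0.01 -0.02  1.52]
world turn -0.1 twist 0.1
```

View pics/w9.png

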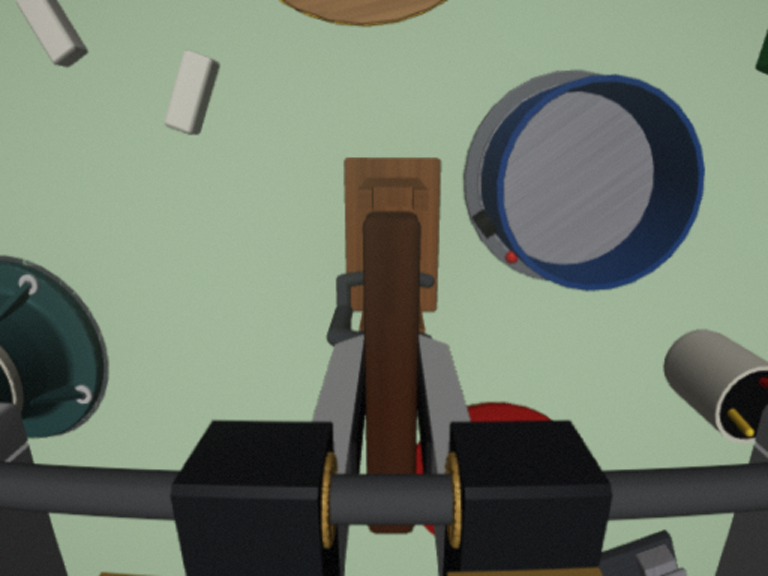

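It's aligned over the rest and the warmer is open. I'll lower the bar into the notches, release, and rise.

```bash
python3 -m inch '[0,0,3,0,-1,0,0,4,0,-1,0,0,4,0,-1,0,0,3,0,-1,0,0,2,0,-1,0,0,1.5,0,-1,0,0,1,0,-1,0,0,0.5,0,-1,0,0,0.3,0,-1,0,0,0.1,0,-1,0,0,0,0,-1]'
python3 - <<'E'
from h import *
st()
E
python3 -m inch '[0,0,0,0,0,0,0,0,0,0,0,0,0,0,0,0,0,0,0,0,0,0,-2,0,0,0,0,-4,0,0,0,0,-6,0,0,0,0,-6,0,0,0,0,0,0,0,0,0,0,0,0]'
python3 - <<'E'
from h import *
st();snap("wrist","w10.png",None,1.5);snap("top","t10.png",(110,130,220,240),5)
E
```

```text
time_s: 24.42
tcp_pos: [0.4392, 0.0056, 0.1119]
eef_rot: [0.0, 0.804, 0.595, 0.0]
wrist_force: [0.1, -0.5, -1.1]
grip_width: 0.0178
t 24.43 tcp [0.4392 0.0056 0.1119] x [0.291 0.957 0.   ] y [ 0.957 -0.291  0.001] z [ 0.001 -0.    -1.   ] F [ 0.12 -0.55 -1.13] w 0.0178 j6 0.18
time_s: 25.68
tcp_pos: [0.4388, 0.0056, 0.2909]
eef_rot: [-0.0, 0.804, 0.595, -0.0]
wrist_force: [0.2, -0.6, -0.0]
grip_width: 0.0467
t 25.68 tcp [0.4388 0.0056 0.2909] x [ 0.291  0.957 -0.   ] y [ 0.957 -0.291 -0.   ] z [-0. -0. -1.] F [ 0.16 -0.64 -0.05] w 0.0467 j6 0.18
```

View pics/w10.png

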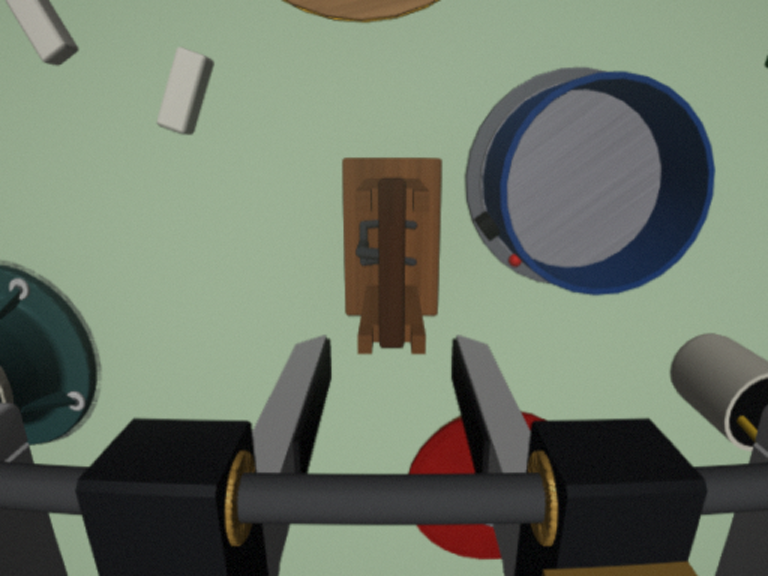

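The lifter is seated back in the rest, with its bar at (391,180)-(391,345). I've viewed 13 pictures, so from here I'll locate the wax numerically by colour segmentation.

```bash
cat > wax.py <<'E'
from h import *
C=np.array([.503,.308])
def wax(name="wrist"):
    im=env.get_image(name);h=cv2.cvtColor(im,cv2.COLOR_BGR2HSV);H,S,V=[h[...,i].astype(int) for i in range(3)]
    m={"red":((H<5)|(H>172))&(S>150)&(V>60),"orange":(H>=5)&(H<16)&(S>200)&(V>90),"yellow":(H>=20)&(H<34)&(S>170)&(V>90),"blue":(H>105)&(H<130)&(S>150)&(V>50)}
    out={}
    for k,v in m.items():
        v=cv2.morphologyEx(v.astype(np.uint8),cv2.MORPH_OPEN,np.ones((3,3)))
        for c in cv2.findContours(v,0,1)[0]:
            if cv2.contourArea(c)<60: continue
            P=at(name,c.reshape(-1,2)+0.,.054)[:,:2]
            (cx,cy),(w,l),a=cv2.minAreaRect((P*1000).astype(np.float32))
            b=cv2.boxPoints(((cx,cy),(w,l),a));e=[b[1]-b[0],b[2]-b[1]];e=max(e,key=np.linalg.norm)
            r=np.hypot(cx/1000-C[0],cy/1000-C[1])
            if r<.14 or name=="wrist" and max(w,l)>40 and max(w,l)<110: print(k,"c",round(cx/1000,4),round(cy/1000,4),"size",round(w),round(l),"long yaw",round(np.degrees(np.arctan2(e[1],e[0]))%180,1),"r",round(r,3))
E
python3 -m inch '[3,-0.4,-0.5,0,0,3,-0.4,-0.5,0,0,4,-0.4,-0.5,0,0,4,-0.4,-0.5,0,0,4,-0.4,-0.5,0,0,4,-0.4,-0.5,0,0,1.8,-0.2,0,0,0,0,0,0,0,0,0,0,0,0,0]'
python3 - <<'E'
from wax import *
st();wax();print("top");wax("top")
E
```

```text
time_s: 26.9
tcp_pos: [0.4832, 0.2397, 0.3209]
eef_rot: [0.0, 0.804, 0.595, -0.001]
wrist_force: [0.4, -0.9, 0.1]
grip_width: 0.0473
t 26.9 tcp [0.4832 0.2397 0.3209] x [ 0.292  0.956 -0.001] y [ 0.956 -0.292 -0.001] z [-0.001 -0.001 -1.   ] F [ 0.38 -0.87  0.06] w 0.0473 j6 0.65
red c 0.4732 -0.1654 size 12 43 long yaw 161.2 r 0.474
red c 0.5792 0.3177 size 69 27 long yaw 24.9 r 0.077
orange c 0.511 0.2469 size 47 26 long yaw 34.0 r 0.062
blue c 0.4416 0.3191 size 67 25 long yaw 10.5 r 0.062
top
orange c 0.502 0.2402 size 67 25 long yaw 34.4 r 0.068
```

```bash
python3 -m inch '[0,0,0,9.7,0.3,0,0,0,9.7,0.3,0,0,0,9.6,0.3,0,0,0,9.6,0.3,0.8,0.5,5,0,0.3,0.8,0.5,5,0,0.3,0,0,5,0,0.3,0,0,4,0,0.3,0,0,0,0,0.3,0,0,0,0,0.3]'
python3 - <<'E'
from wax import *
wax("top");wax();plan([.502,.2402,.031],-55.6)
E
```

```text
time_s: 28.25
tcp_pos: [0.5033, 0.2415, 0.1337]
eef_rot: [0.0, 0.955, 0.296, 0.002]
wrist_force: [-0.5, 0.2, 0.6]
grip_width: 0.061
blue c 0.4299 0.3151 size 46 26 long yaw 9.9 r 0.073
red c 0.5797 0.3174 size 68 27 long yaw 25.4 r 0.077
orange c 0.5046 0.2416 size 69 26 long yaw 33.7 r 0.066
blue c 0.4421 0.3183 size 68 27 long yaw 10.7 r 0.062
t 28.35 tcp [0.5039 0.242  0.1347] x [0.825 0.566 0.005] y [ 0.566 -0.825  0.001] z [ 0.005  0.002 -1.   ] F [ 0.23  0.03 -0.2 ] w 0.0605 j6 1.32
shift cm [-0.32  0.03 10.37]
world turn -0.0 twist 0.0
```

```bash
python3 -m inch '[0,0,3,0,0.3,0,0,3,0,0.3,0,0,2.3,0,0.3,0,0,1.4,0,0.3,0,0,0.6,0,0.3,0,0,0,0,0.3,0,0,0,0,-0.1,0,0,0,0,-0.3,0,0,0,0,-0.5,0,0,0,0,-1,0,0,0,0,-1,0,0,0,0,-1]'
python3 -m inch '[0,0,-2,0,-1,0,0,-3,0,-1,0,0,-4,0,-1,0,0,-5,0,-1,0,0,0,0,-1,0,0,0,0,-1]'
python3 - <<'E'
from wax import *
e=np.array([.5,-.866]);W=np.array([.615,.0066])
plan([*(W+.038*e),.18],-60);wax();wax("top")
E
```

```text
time_s: 29.85
tcp_pos: [0.5024, 0.2416, 0.0287]
eef_rot: [0.0, 0.955, 0.296, 0.0]
wrist_force: [-0.3, -1.3, 1.8]
grip_width: 0.028
time_s: 30.6
tcp_pos: [0.5017, 0.2416, 0.1674]
eef_rot: [0.0, 0.955, 0.296, -0.001]
wrist_force: [-0.7, 0.3, -1.3]
grip_width: 0.0279
t 30.6 tcp [0.5017 0.2416 0.1674] x [ 0.824  0.566 -0.001] y [ 0.566 -0.824 -0.   ] z [-0.001 -0.    -1.   ] F [-0.69  0.3  -1.33] w 0.0279 j6 1.32
shift cm [-4.26 29.57 -1.27]
world turn -4.5 twist 4.5
red c 0.5789 0.3165 size 68 27 long yaw 24.5 r 0.076
orange c 0.4454 0.2046 size 136 51 long yaw 34.5 r 0.118
blue c 0.4416 0.3185 size 68 26 long yaw 10.0 r 0.062
blue c 0.4359 0.3163 size 52 24 long yaw 2.8 r 0.068
```

```bash
python3 -m inch '[-0.6,4.2,-1,0,-1,-0.6,4.2,-1,0,-1,-0.6,4.2,0,0,-1,-0.6,4.2,0,0,-1,-0.6,4.2,0,0,-1,-0.6,4.2,0,0,-1,-0.66,4.37,0,0,-1,0,0,0,4.5,-1,0,0,0,0,-1,0,0,0,0,-1]'
python3 - <<'E'
from h import *
e=np.array([.5,-.866]);W=np.array([.615,.0066]);plan([*(W+.038*e),.016],-60)
im=env.get_image("wrist")
# warmer pilot/rim check: rim ellipse blue
cv2.imwrite("pics/w11.png",cv2.resize(im,None,fx=1.5,fy=1.5))
print(proj("wrist",[[W[0]+.083*np.cos(t),W[1]+.083*np.sin(t),.09] for t in np.arange(0,6.28,.785)])*1.5)
E
```

```text
time_s: 31.95
tcp_pos: [0.6339, -0.0257, 0.1873]
eef_rot: [-0.0, 0.966, 0.259, -0.001]
wrist_force: [-0.2, 0.5, -0.4]
grip_width: 0.0279
t 31.95 tcp [ 0.6339 -0.0257  0.1873] x [ 0.865  0.501 -0.002] y [ 0.501 -0.865 -0.001] z [-0.002  0.    -1.   ] F [-0.21  0.47 -0.38] w 0.0279 j6 0.92
shift cm [1.000e-02 8.000e-02 1.713e+01]
world turn -0.1 twist 0.1
[[399.84181783 161.12528985]
 [283.41649881 145.95261445]
 [198.56876505 217.62016868]
 [195.61274211 322.66765001]
 [265.2873129  398.95195098]
 [366.18392216 411.63627543]
 [449.01366129 355.00692705]
 [467.55630141 252.65020512]]
```

View pics/w11.png

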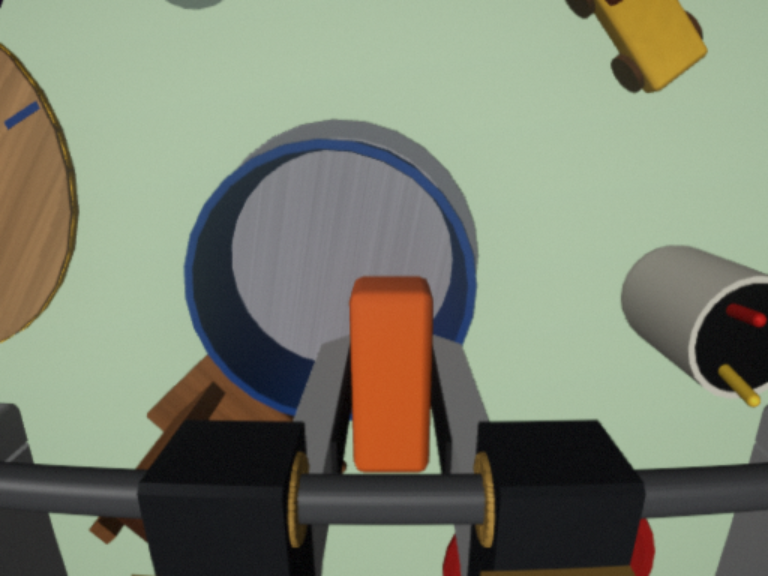

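Rim fit is good (left 190, right 472 against 195-467 predicted at mid-rim). The orange block is inside the pot outline. I'll lower, release with a small opening, and rise.

```bash
python3 -m inch '[0,0,4,0,-1,0,0,4,0,-1,0,0,4,0,-1,0,0,3,0,-1,0,0,1.5,0,-1,0,0,0.5,0,-1,0,0,0,0,-1,0,0,0,0,-0.19,0,0,0,0,-0.19,0,0,0,0,-0.19,0,0,-2,0,-0.19,0,0,-4,0,-0.19,0,0,-5,0,-0.19,0,0,-5,0,0,0,0,-2,0,0,0,0,0,0,0]'
python3 - <<'E'
from wax import *
wax("wrist");wax("top");plan([.565,.27,.135],-65)
E
```

```text
time_s: 34.0
tcp_pos: [0.6359, -0.0264, 0.203]
eef_rot: [0.001, 0.966, 0.259, 0.003]
wrist_force: [0.7, 0.1, -0.3]
grip_width: 0.047
red c 0.4621 -0.2038 size 55 55 long yaw 118.6 r 0.513
yellow c 0.6865 -0.2804 size 45 9 long yaw 79.6 r 0.616
yellow c 0.8421 -0.0798 size 72 41 long yaw 69.3 r 0.515
blue c 0.5191 0.0362 size 66 10 long yaw 70.4 r 0.272
red c 0.5777 0.3156 size 66 25 long yaw 24.6 r 0.075
blue c 0.4407 0.3177 size 64 26 long yaw 9.2 r 0.063
t 34.1 tcp [ 0.6341 -0.0262  0.1983] x [ 0.866  0.499 -0.   ] y [ 0.499 -0.866 -0.   ] z [-0. -0. -1.] F [-0.29  0.79 -1.35] w 0.0472 j6 0.92
shift cm [  8.81 -29.11   6.33]
world turn -5.0 twist 5.0
```

```bash
python3 -m inch '[1.5,-4,0,0,0.3,1.5,-4,0,0,0.3,1.5,-4,0,0,0.3,1.5,-4,0,0,0.3,1.5,-4,0,0,0.3,1.5,-4,0,0,0.3,1.5,-4,0,0,0.3,1.7,-4.4,0,5,0.3,0,0,3,0,0.3,0,0,3,0,0.3,0,0,0,0,0.3,0,0,0,0,0.3]'
python3 - <<'E'
from wax import *
wax();plan([.578,.3165,.032],-65)
E
```

```text
time_s: 35.6
tcp_pos: [0.5783, 0.3152, 0.1384]
eef_rot: [0.0, 0.976, 0.216, -0.0]
wrist_force: [-0.1, -0.8, 0.0]
grip_width: 0.0609
red c 0.5817 0.3182 size 70 27 long yaw 24.5 r 0.079
blue c 0.4668 0.3218 size 43 22 long yaw 10.4 r 0.039
blue c 0.6107 0.0958 size 102 52 long yaw 20.9 r 0.238
blue c 0.6031 0.2562 size 3 24 long yaw 144.6 r 0.113
t 35.65 tcp [0.5788 0.3154 0.1396] x [0.907 0.422 0.002] y [ 0.422 -0.907  0.   ] z [ 0.001  0.001 -1.   ] F [ 0.34 -0.37 -0.11] w 0.0614 j6 1.55
shift cm [-0.05 -0.13 10.76]
world turn 0.0 twist -0.0
```

```bash
python3 -m inch '[0.3,-0.15,3,0,0.3,0,0,3,0,0.3,0,0,2.5,0,0.3,0,0,1.4,0,0.3,0,0,0.7,0,0.3,0,0,0,0,0.3,0,0,0,0,-0.1,0,0,0,0,-0.3,0,0,0,0,-0.5,0,0,0,0,-1,0,0,0,0,-1,0,0,0,0,-1,0,0,-2,0,-1,0,0,-3,0,-1,0,0,-4,0,-1,0,0,-6,0,-1,0,0,0,0,-1,0,0,0,0,-1]'
python3 - <<'E'
from wax import *
e=np.array([.5,-.866]);W=np.array([.615,.0066])
plan([*(W-.038*e),.19],-60);wax("top")
E
```

```text
time_s: 37.9
tcp_pos: [0.5803, 0.3181, 0.1831]
eef_rot: [-0.0, 0.976, 0.216, 0.0]
wrist_force: [0.3, -0.2, -0.5]
grip_width: 0.0278
t 37.9 tcp [0.5803 0.3181 0.1831] x [0.907 0.422 0.001] y [ 0.422 -0.907  0.   ] z [ 0.001  0.    -1.   ] F [ 0.27 -0.22 -0.51] w 0.0278 j6 1.55
shift cm [-10.34  25.91  -0.69]
world turn 5.0 twist -5.0
```

```bash
python3 -m inch '[-1.48,3.7,-0.6,0,-1,-1.48,3.7,0,0,-1,-1.48,3.7,0,0,-1,-1.48,3.7,0,0,-1,-1.48,3.7,0,0,-1,-1.48,3.7,0,0,-1,-1.46,3.71,0,-5,-1,0,0,0,0,-1,0,0,0,0,-1]'
python3 - <<'E'
from wax import *
e=np.array([.5,-.866]);W=np.array([.615,.0066])
plan([*(W-.038*e),.016],-60);wax()
E
```

```text
time_s: 39.08
tcp_pos: [0.5952, 0.04, 0.1867]
eef_rot: [-0.001, 0.966, 0.258, -0.002]
wrist_force: [0.4, -0.1, -0.9]
grip_width: 0.0275
t 39.08 tcp [0.5952 0.04   0.1867] x [ 0.867  0.499 -0.003] y [ 0.499 -0.867 -0.002] z [-0.003  0.001 -1.   ] F [ 0.4  -0.15 -0.91] w 0.0275 j6 1.02
shift cm [ 0.09  0.12 17.07]
world turn 0.1 twist -0.1
red c 0.5111 -0.2819 size 68 82 long yaw 120.1 r 0.59
yellow c 0.8257 -0.0716 size 57 41 long yaw 36.3 r 0.498
```

```bash
python3 -m inch '[0,0.1,4,0,-1,0,0,4,0,-1,0,0,4,0,-1,0,0,3,0,-1,0,0,1.5,0,-1,0,0,0.5,0,-1,0,0,0,0,-1,0,0,0,0,-0.19,0,0,0,0,-0.19,0,0,0,0,-0.19,0,0,-2,0,-0.19,0,0,-4,0,-0.19,0,0,-5,0,-0.19,0,0,-5,0,0,0,0,-2,0,0,0,0,0,0,0]'
python3 - <<'E'
from wax import *
plan([.4416,.3185,.19],-80);wax();wax("top")
cv2.imwrite("pics/tt.png",env.get_image("top"))
E
```

```text
time_s: 41.12
tcp_pos: [0.5977, 0.0386, 0.2013]
eef_rot: [0.001, 0.966, 0.258, 0.003]
wrist_force: [-0.3, -0.5, -0.1]
grip_width: 0.0469
t 41.12 tcp [0.5977 0.0386 0.2013] x [0.866 0.499 0.005] y [ 0.499 -0.866  0.003] z [ 0.006 -0.    -1.   ] F [-0.32 -0.52 -0.07] w 0.0469 j6 1.02
shift cm [  0.45 -32.05   1.04]
world turn -20.0 twist 20.0
red c 0.5197 -0.3185 size 69 26 long yaw 29.6 r 0.627
red c 0.5995 0.0418 size 65 25 long yaw 30.4 r 0.283
yellow c 0.8396 -0.0733 size 75 42 long yaw 67.8 r 0.509
blue c 0.4404 0.3172 size 64 26 long yaw 11.0 r 0.063
```

```bash
python3 -m inch '[0,-4,0,0,0.3,0.1,-4,0,0,0.3,0.1,-4,0,0,0.3,0.1,-4,0,0,0.3,0.1,-4,0,0,0.3,0,-4,0,0,0.3,0,-4,0,10,0.3,0,-3.9,0,10,0.3,0,0,3,0,0.3,0,0,3,0,0.3,0,0,0,0,0.3,0,0,0,0,0.3]'
python3 - <<'E'
from wax import *
wax();plan([.4416,.3185,.032],-80)
E
```

```text
time_s: 42.78
tcp_pos: [0.4469, 0.3198, 0.1385]
eef_rot: [0.0, 0.996, 0.087, -0.0]
wrist_force: [0.3, -0.3, 0.4]
grip_width: 0.061
blue c 0.4419 0.3195 size 67 26 long yaw 10.3 r 0.062
t 42.83 tcp [0.4474 0.32   0.1394] x [0.985 0.173 0.001] y [ 0.173 -0.985 -0.   ] z [ 0.001  0.001 -1.   ] F [0.16 0.65 0.7 ] w 0.0609 j6 1.92
shift cm [-0.61  0.05 10.74]
world turn 0.0 twist -0.0
```

```bash
python3 -m inch '[-0.5,0,3,0,0.3,0,0,3,0,0.3,0,0,2.5,0,0.3,0,0,1.4,0,0.3,0,0,0.7,0,0.3,0,0,0,0,0.3,0,0,0,0,-0.1,0,0,0,0,-0.3,0,0,0,0,-0.5,0,0,0,0,-1,0,0,0,0,-1,0,0,0,0,-1,0,0,-2,0,-1,0,0,-3,0,-1,0,0,-4,0,-1,0,0,-6,0,-1,0,0,0,0,-1,0,0,0,0,-1]'
python3 - <<'E'
from wax import *
plan([.615,.0066,.19],-60);wax("top")
E
```

```text
time_s: 45.08
tcp_pos: [0.4415, 0.3188, 0.1817]
eef_rot: [0.0, 0.996, 0.087, -0.0]
wrist_force: [0.1, 0.1, -1.4]
grip_width: 0.0279
t 45.08 tcp [0.4415 0.3188 0.1817] x [ 0.985  0.173 -0.001] y [ 0.173 -0.985  0.   ] z [-0.001 -0.001 -1.   ] F [ 0.13  0.11 -1.44] w 0.0279 j6 1.92
shift cm [11.68 33.76 -0.82]
world turn 20.0 twist -20.0
```

```bash
python3 -m inch '[1.3,3.75,-0.8,0,-1,1.3,3.75,0,0,-1,1.3,3.75,0,0,-1,1.3,3.75,0,0,-1,1.3,3.75,0,0,-1,1.3,3.75,0,0,-1,1.3,3.75,0,0,-1,1.3,3.75,0,0,-1,1.28,3.76,0,0,-1,0,0,0,-10,-1,0,0,0,-10,-1,0,0,0,0,-1,0,0,0,0,-1]'
python3 - <<'E'
from wax import *
plan([.615,.0066,.045],-60)
im=env.get_image("wrist");cv2.imwrite("pics/w12.png",cv2.resize(im,None,fx=1.5,fy=1.5))
E
```

```text
time_s: 46.75
tcp_pos: [0.6147, 0.0068, 0.1889]
eef_rot: [-0.0, 0.966, 0.257, -0.001]
wrist_force: [-0.3, 0.5, -1.8]
grip_width: 0.0276
t 46.75 tcp [0.6147 0.0068 0.1889] x [ 0.867  0.498 -0.002] y [ 0.498 -0.867 -0.001] z [-0.003  0.    -1.   ] F [-0.25  0.48 -1.79] w 0.0276 j6 0.97
shift cm [ 0.05  0.06 14.39]
world turn 0.2 twist -0.2
```

View pics/w12.png

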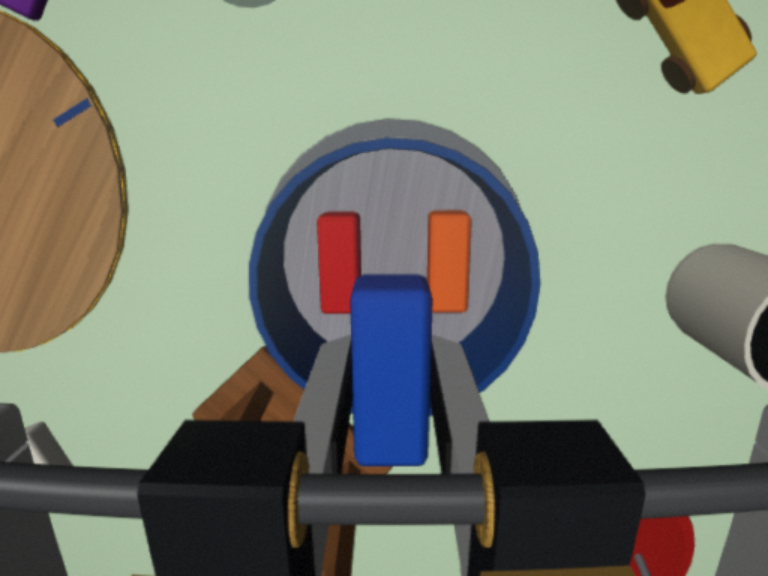

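Red (340,262) and orange (450,262) lie flat in the pot, with a gap between them for blue. I'll release blue with the fingertips just above the block tops.

```bash
python3 -m inch '[0,0,4,0,-1,0,0,4,0,-1,0,0,3.5,0,-1,0,0,2,0,-1,0,0,0.9,0,-1,0,0,0,0,-1,0,0,0,0,-0.19,0,0,0,0,-0.19,0,0,0,0,-0.19,0,0,-2,0,-0.19,0,0,-4,0,-0.19,0,0,-5,0,-0.19,0,0,-5,0,0,0,0,-4,0,0,0,0,-5,0,0,0,0,0,0,0,0,0,0,0,0]'
python3 - <<'E'
from wax import *
plan([.4390,.0057,.25],-17)
im=env.get_image("wrist");cv2.imwrite("pics/w13.png",im)
h=cv2.cvtColor(im,cv2.COLOR_BGR2HSV)
C=np.array([.615,.0066])
for k,(a,b) in dict(red=(0,4),orange=(5,16),blue=(105,130)).items():
    m=((h[...,0]>=a)&(h[...,0]<=b)&(h[...,1]>150)&(h[...,2]>50)).astype(np.uint8)
    for c in cv2.findContours(m,0,1)[0]:
        if cv2.contourArea(c)>150:
            P=at("wrist",c.reshape(-1,2)+0.,.038)[:,:2];r=cv2.minAreaRect((P*1000).astype(np.float32))
            d=np.hypot(*(P-[.615,.0066]).T).max()
            print(k,np.round(r[0]),np.round(r[1]),round(r[2]),"max r",round(d,3))
E
```

```text
time_s: 48.92
tcp_pos: [0.6152, 0.0067, 0.2972]
eef_rot: [0.0, 0.966, 0.259, 0.001]
wrist_force: [-0.4, 0.6, -0.5]
grip_width: 0.047
t 48.92 tcp [0.6152 0.0067 0.2972] x [0.866 0.499 0.001] y [ 0.499 -0.866  0.001] z [ 0.001 -0.    -1.   ] F [-0.44  0.59 -0.45] w 0.047 j6 0.97
shift cm [-15.32  -8.72   4.7 ]
world turn 43.0 twist -43.0
red [ 544. -231.] [16. 75.] 37 max r 0.278
red [596.  39.] [68. 26.] 30 max r 0.059
red [868. -60.] [27. 52.] 33 max r 0.289
orange [439. -49.] [136.  63.] 18 max r 0.252
orange [635. -25.] [68. 27.] 31 max r 0.059
blue [556. -35.] [ 71. 180.] 37 max r 0.108
blue [616.   7.] [66. 24.] 30 max r 0.035
```

All three blocks lie flat in the pot, matching 68x26 mm at height 0.038 m. I'll fetch the lifter again.

```bash
python3 -m inch '[-3.06,-1.74,0,0,0,-3.06,-1.74,0,0,0,-3.06,-1.74,0,0,0,-3.06,-1.74,0,0,0,-3.08,-1.76,0,0,0,0,0,0,-8.6,0,0,0,0,-8.6,0,0,0,0,-8.6,0,0,0,0,-8.6,0,0,0,0,-8.6,0,0,0,0,0,0,0,0,0,0,0]'
python3 - <<'E'
from wax import *
plan([.4390,.0057,.111],-17)
a=cv2.imread("pics/w10.png");a=cv2.resize(a,(512,384),interpolation=cv2.INTER_AREA);b=env.get_image("wrist")
# compare dark-bar columns/rows
for n,i in(("old",a),("new",b)):
    g=i.astype(int).sum(2)[115:235,235:290]; print(n,g.mean().round(), [int(np.argmin(cv2.blur(g[r:r+1].astype(np.float32),(9,1)))) +235 for r in (15,50,80,105)])
E
```

```text
time_s: 50.48
tcp_pos: [0.4387, 0.0058, 0.2955]
eef_rot: [-0.001, 0.805, 0.594, -0.001]
wrist_force: [-0.2, -0.4, 0.3]
grip_width: 0.0469
t 50.48 tcp [0.4387 0.0058 0.2955] x [ 0.295  0.956 -0.   ] y [ 0.956 -0.295 -0.002] z [-0.002  0.    -1.   ] F [-0.17 -0.36  0.26] w 0.0469 j6 0.18
shift cm [1.000e-02 7.000e-02 1.845e+01]
world turn 0.2 twist -0.2
old 191.0 [259, 256, 265, 265]
new 199.0 [260, 257, 257, 265]
```

```bash
python3 -m inch '[0,0,4,-0.2,0,0,0,5,0,0,0,0,4,0,0,0,0,3,0,0,0,0,1.7,0,0,0,0,0.8,0,0,0,0,0,0,0]'
python3 -m inch '[0,0,0,0,-1,0,0,0,0,-1,0,0,0,0,-1,0,0,0,0,-1,0,0,-1,0,-1,0,0,-3,0,-1,0,0,-4,0,-1,0,0,-4,0,-1,0,0,-4,0,-1,0,0,-3.4,0,-1,0,0,0,0,-1,0,0,0,0,-1]'
python3 - <<'E'
from wax import *
u=np.array([.5880,.8088]);L=np.array([.4655,-.2826])
p,R=plan([*(L-.06*u),.305],54.1) or st()
a=cv2.imread("pics/w9.png");a=cv2.resize(a,(512,384),interpolation=cv2.INTER_AREA);b=env.get_image("wrist")
t=a[130:330,215:300];r=cv2.matchTemplate(b,t,cv2.TM_CCOEFF_NORMED);print(cv2.minMaxLoc(r),"expect (215,130)")
E
```

```text
time_s: 51.4
tcp_pos: [0.4394, 0.0057, 0.1118]
eef_rot: [0.0, 0.803, 0.596, 0.0]
wrist_force: [0.3, 0.9, -0.2]
grip_width: 0.0473
time_s: 52.9
tcp_pos: [0.4386, 0.0058, 0.304]
eef_rot: [-0.001, 0.803, 0.596, -0.001]
wrist_force: [-0.6, -0.2, -1.8]
grip_width: 0.0178
t 52.9 tcp [0.4386 0.0058 0.304 ] x [ 0.29   0.957 -0.   ] y [ 0.957 -0.29  -0.002] z [-0.002  0.    -1.   ] F [-0.59 -0.24 -1.81] w 0.0178 j6 0.18
shift cm [-32.49   8.95  -0.11]
world turn 70.9 twist -70.9
t 52.9 tcp [0.4386 0.0058 0.304 ] x [ 0.29   0.957 -0.   ] y [ 0.957 -0.29  -0.002] z [-0.002  0.    -1.   ] F [-0.59 -0.24 -1.81] w 0.0178 j6 0.18
(-0.29648512601852417, 0.9964339137077332, (266, 72), (215, 130)) expect (215,130)
```

The grip matches the first one exactly (template offset 0). I'll go to the pre-hook pose beside the lid.

```bash
python3 -m inch '[-4.12,1.1,0,0,-1,-4.12,1.1,0,0,-1,-4.12,1.1,0,0,-1,-4.12,1.1,0,0,-1,-4.12,1.1,0,0,-1,-4.12,1.1,0,0,-1,-4.12,1.1,0,0,-1,-4.12,1.1,0,0,-1,0,0,0,-10,-1,0,0,0,-10,-1,0,0,0,-10,-1,0,0,0,-10,-1,0,0,0,-10,-1,0,0,0,-10,-1,0,0,0,-10,-1,0,0,0,-0.9,-1,0,0,0,0,-1,0,0,0,0,-1]'
python3 - <<'E'
from wax import *
plan([.4275,-.3353,.126],54.1)
a=cv2.imread("pics/w8.png");a=cv2.resize(a,(512,384),interpolation=cv2.INTER_AREA);b=env.get_image("wrist");cv2.imwrite("pics/w14.png",b)
t=a[80:225,290:385];r=cv2.matchTemplate(b,t,cv2.TM_CCOEFF_NORMED);print(cv2.minMaxLoc(r),"expect (290,80)")
E
```

```text
time_s: 55.2
tcp_pos: [0.4278, -0.3351, 0.305]
eef_rot: [-0.0, 0.309, 0.951, 0.0]
wrist_force: [-0.5, -0.1, -1.6]
grip_width: 0.018
t 55.2 tcp [ 0.4278 -0.3351  0.305 ] x [-0.809  0.588  0.001] y [0.588 0.809 0.   ] z [-0.001  0.001 -1.   ] F [-0.54 -0.12 -1.63] w 0.018 j6 -1.71
shift cm [-0.   -0.03 17.9 ]
world turn 0.1 twist -0.1
(-0.5722739100456238, 0.9989517331123352, (162, 140), (290, 80)) expect (290,80)
```

The view is identical to when the hook was withdrawn. I'll lower, insert 6.5 cm, and lift slowly.

```bash
python3 -m inch '[0,0,4,0,-1,0,0,5,0,-1,0,0,4,0,-1,0,0,3,0,-1,0,0,1.2,0,-1,0,0,0.7,0,-1,0,0,0,0,-1,0,0.8,0,0,-1,0,1,0,0,-1,0,1,0,0,-1,0,1,0,0,-1,0,1,0,0,-1,0,1,0,0,-1,0,0.7,0,0,-1,0,0,0,0,-1,0,0,0,0,-1]'
python3 -m inch '[0,0,-1,0,-1,0,0,-0.8,0,-1,0,0,-0.4,0,-1,0,0,-0.3,0,-1,0,0,-0.3,0,-1,0,0,-0.3,0,-1,0,0,-0.3,0,-1,0,0,-0.4,0,-1,0,0,-0.6,0,-1,0,0,-1,0,-1,0,0,-1.4,0,-1,0,0,-1.5,0,-1,0,0,-1.5,0,-1,0,0,-1.5,0,-1,0,0,-1.5,0,-1,0,0,-1.5,0,-1,0,0,-1.2,0,-1,0,0,-0.8,0,-1,0,0,-0.4,0,-1,0,0,0,0,-1]'
python3 - <<'E'
from wax import *
plan([.615,.0065,.2959],54.03)
cv2.imwrite("pics/w15.png",env.get_image("wrist"))
E
```

```text
time_s: 57.25
tcp_pos: [0.4659, -0.2828, 0.1265]
eef_rot: [-0.0, 0.309, 0.951, -0.0]
wrist_force: [0.1, 0.3, -1.5]
grip_width: 0.0176
time_s: 59.75
tcp_pos: [0.466, -0.2826, 0.2935]
eef_rot: [0.0, 0.308, 0.951, -0.0]
wrist_force: [0.7, 0.1, -5.9]
grip_width: 0.0177
t 59.75 tcp [ 0.466  -0.2826  0.2935] x [-0.81   0.587 -0.   ] y [ 0.587  0.81  -0.   ] z [-0. -0. -1.] F [ 0.72  0.06 -5.92] w 0.0177 j6 -1.59
shift cm [ 4.9  32.15 -0.25]
world turn -0.0 twist 0.0
```

The lid is on the hook (5.9 N). I'll carry it gently back over the warmer.

```bash
python3 -m inch '[0.08,0.5,0,0,-1,0.15,1,0,0,-1,0.23,1.5,0,0,-1,0.31,2,0,0,-1,0.31,2,0,0,-1,0.31,2,0,0,-1,0.31,2,0,0,-1,0.31,2,0,0,-1,0.31,2,0,0,-1,0.31,2,0,0,-1,0.31,2,0,0,-1,0.31,2,0,0,-1,0.31,2,0,0,-1,0.31,2,0,0,-1,0.31,2,0,0,-1,0.31,2,0,0,-1,0.23,1.5,0,0,-1,0.15,1,0,0,-1,0.1,0.65,0,0,-1]'
python3 -m inch '[0,0,0,0,-1,0,0,0,0,-1,0,0,0,0,-1]'
python3 - <<'E'
from wax import *
plan([.615,.0064,.2959],54.03)
a=cv2.resize(cv2.imread("pics/w6.png"),(512,384));b=env.get_image("wrist");cv2.imwrite("pics/w16.png",b)
t=a[75:190,155:365];r=cv2.matchTemplate(b,t,cv2.TM_CCOEFF_NORMED);print(cv2.minMaxLoc(r),"expect (155,75)")
c=env.get_image("scene");a=cv2.resize(cv2.imread("pics/s6.png"),(140,140),interpolation=cv2.INTER_AREA)
t=a[60:110,20:100];r=cv2.matchTemplate(c[100:240,200:340],t,cv2.TM_CCOEFF_NORMED);print(cv2.minMaxLoc(r),"expect (20,60)")
E
```

```text
time_s: 62.18
tcp_pos: [0.6146, 0.0073, 0.2934]
eef_rot: [-0.0, 0.308, 0.951, -0.0]
wrist_force: [0.1, 0.2, -4.9]
grip_width: 0.0177
time_s: 62.55
tcp_pos: [0.6142, 0.0063, 0.2936]
eef_rot: [0.0, 0.309, 0.951, -0.0]
wrist_force: [1.4, -0.1, -5.3]
grip_width: 0.0179
t 62.55 tcp [0.6142 0.0063 0.2936] x [-0.809  0.588 -0.   ] y [ 0.588  0.809 -0.   ] z [ 0. -0. -1.] F [ 1.35 -0.07 -5.33] w 0.0179 j6 -1.02
shift cm [-0.06  0.05 -0.23]
world turn 0.0 twist -0.0
(-0.5053203105926514, 0.9959849715232849, (7, 166), (154, 75)) expect (155,75)
(-0.4265115261077881, 0.991694450378418, (54, 0), (20, 61)) expect (20,60)
```

The lid is level, and both cameras match the first lift to 1 px. I'll lower onto the warmer.

```bash
python3 -m inch '[-0.05,0.05,0.5,0,-1,0,0,1,0,-1,0,0,1.2,0,-1,0,0,1.2,0,-1,0,0,1.1,0,-1,0,0,0.8,0,-1,0,0,0.5,0,-1,0,0,0.3,0,-1,0,0,0.2,0,-1,0,0,0.2,0,-1,0,0,0.2,0,-1,0,0,0.2,0,-1,0,0,0.2,0,-1,0,0,0.2,0,-1,0,0,0.2,0,-1,0,0,0,0,-1,0,0,0,0,-1]'
python3 - <<'E'
from wax import *
plan([.615,.0064,.192])
E
```

```text
time_s: 64.78
tcp_pos: [0.6152, 0.007, 0.2137]
eef_rot: [0.0, 0.308, 0.951, -0.0]
wrist_force: [0.5, 1.5, -1.3]
grip_width: 0.0176
t 64.78 tcp [0.6152 0.007  0.2137] x [-0.81   0.587 -0.   ] y [0.587 0.81  0.   ] z [ 0. -0. -1.] F [ 0.51  1.54 -1.28] w 0.0176 j6 -1.02
shift cm [-0.02 -0.06  2.17]
```

The load is off the hook at the expected height, so the lid is down. I'll lower the hook, withdraw it, rise, and check the lid position.

```bash
python3 -m inch '[0,0,0.6,0,-1,0,0,0.6,0,-1,0,0,0.5,0,-1,0,0,0.5,0,-1,0,0,0,0,-1,0,-0.6,0,0,-1,0,-1,0,0,-1,0,-1,0,0,-1,0,-1,0,0,-1,0,-1,0,0,-1,0,-1,0,0,-1,0,-0.4,0,0,-1,0,0,-2,0,-1,0,0,-4,0,-1,0,0,-3.8,0,-1,0,0,0,0,-1,0,0,0,0,-1]'
python3 - <<'E'
from wax import *
a=cv2.imread("pics/w4.png");a=cv2.resize(a,(512,384),interpolation=cv2.INTER_AREA);b=env.get_image("wrist");cv2.imwrite("pics/w17.png",b)
t=a[80:250,285:400];r=cv2.matchTemplate(b,t,cv2.TM_CCOEFF_NORMED);print(cv2.minMaxLoc(r),"expect (285,80)")
st();print("exp pose .5798 -.0422 .2901")
plan([.4386,.0058,.305],-17)
E
```

```text
time_s: 66.9
tcp_pos: [0.5795, -0.0415, 0.2877]
eef_rot: [-0.001, 0.308, 0.951, -0.0]
wrist_force: [-0.5, 0.6, -1.2]
grip_width: 0.0174
(-0.5768205523490906, 0.9964343309402466, (138, 119), (286, 81)) expect (285,80)
t 66.95 tcp [ 0.5792 -0.0414  0.2869] x [-0.81   0.587  0.004] y [ 0.587  0.81  -0.002] z [-0.004  0.001 -1.   ] F [ 0.13 -0.14 -1.57] w 0.0177 j6 -1.11
exp pose .5798 -.0422 .2901
t 66.95 tcp [ 0.5792 -0.0414  0.2869] x [-0.81   0.587  0.004] y [ 0.587  0.81  -0.002] z [-0.004  0.001 -1.   ] F [ 0.13 -0.14 -1.57] w 0.0177 j6 -1.11
shift cm [14.16 -4.43 -1.75]
world turn -71.1 twist 71.1
```

The lid is seated within 1 px of its original view. I'll return the lifter to its rest.

```bash
python3 -m inch '[2,-0.63,-0.75,0,-1,3,-0.95,-0.5,0,-1,3,-0.95,-0.5,0,-1,3.16,-0.95,0,0,-1,3,-0.95,0,0,-1,0,0,0,10,-1,0,0,0,10,-1,0,0,0,10,-1,0,0,0,10,-1,0,0,0,10,-1,0,0,0,10,-1,0,0,0,10,-1,0,0,0,1.1,-1,0,0,0,0,-1,0,0,0,0,-1]'
python3 - <<'E'
from wax import *
plan([.439,.0057,.1117],-16.95)
E
```

```text
time_s: 68.82
tcp_pos: [0.4391, 0.0057, 0.3065]
eef_rot: [-0.0, 0.804, 0.595, -0.0]
wrist_force: [-0.7, -0.3, -1.1]
grip_width: 0.0181
t 68.83 tcp [0.4391 0.0057 0.3065] x [ 0.292  0.957 -0.   ] y [ 0.957 -0.292 -0.001] z [-0.001  0.    -1.   ] F [-0.69 -0.3  -1.11] w 0.0181 j6 0.18
shift cm [ 0.    0.   19.48]
world turn 0.0 twist -0.0
```

```bash
python3 -m inch '[0,0,3,0,-1,0,0,4,0,-1,0,0,4,0,-1,0,0,3,0,-1,0,0,2,0,-1,0,0,1.5,0,-1,0,0,1,0,-1,0,0,0.5,0,-1,0,0,0.3,0,-1,0,0,0.2,0,-1,0,0,0,0,-1,0,0,0,0,0,0,0,0,0,0,0,0,0,0,0,0,0,-2,0,0,0,0,-4,0,0,0,0,-6,0,0,0,0,-6,0,0,0,0,0,0,0,0,0,0,0,0]'
python3 - <<'E'
from wax import *
st();w=env.get_image("wrist");s=env.get_image("scene")[130:290,180:340]
w=cv2.resize(w,(464,348));s=cv2.resize(s,(336,336),interpolation=cv2.INTER_CUBIC);s=np.vstack([s,np.zeros((12,336,3),np.uint8)])
t=cv2.resize(env.get_image("top")[50:260],(512*25//16,210*25//16))[:,:800]
cv2.imwrite("pics/fin.png",np.vstack([np.hstack([w,s]),t[:250]]))
E
```

```text
time_s: 71.32
tcp_pos: [0.4392, 0.0056, 0.2915]
eef_rot: [-0.0, 0.804, 0.595, -0.0]
wrist_force: [-0.2, -0.4, -0.9]
grip_width: 0.0472
t 71.33 tcp [0.4392 0.0056 0.2915] x [ 0.293  0.956 -0.   ] y [ 0.956 -0.293 -0.   ] z [-0. -0. -1.] F [-0.23 -0.41 -0.86] w 0.0472 j6 0.18
```

View pics/fin.png

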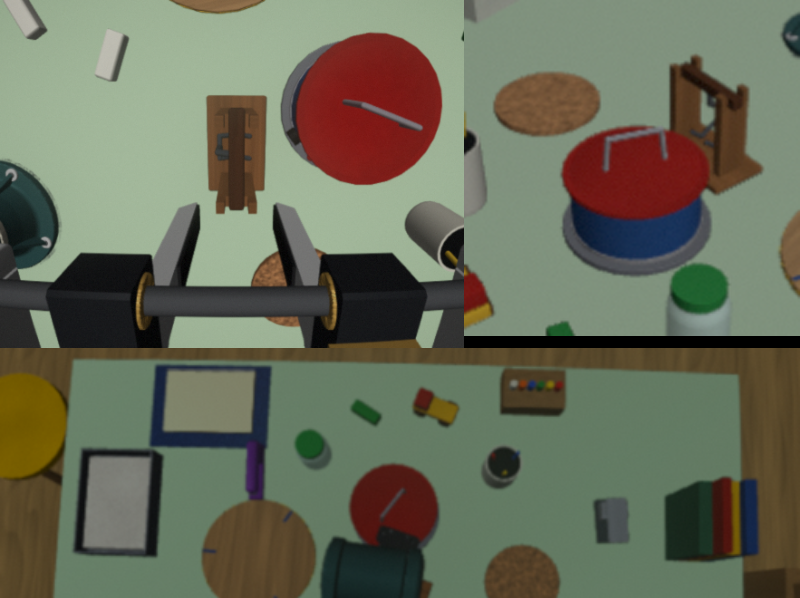

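The final picture shows the lid flat on the warmer (crop (637,165)), the lifter bar in both notches (235,160), an empty platter and trivet, and the bystanders where they started. Handing in.

```bash
python3 -c "
from station import env
print(env.finish_job())"
```

```text
the job is handed in; nothing more can be done
None
```

The job is done and handed in at about 71 s of the 210 s allowed; no verdict was reported.

- **Lid off:** I hooked the lid under its loop, lifted it level and set it on the trivet. The measured centre was about (0.465, -0.282), against a trivet centre of about (0.466, -0.283). A separate rough reading taken from the lid's disc gave (0.460, -0.280). I relied on the loop bar, so the centring is good to a few millimetres.
- **Wax:** Red, orange and blue were on the turntable; yellow was absent. All three measured flat on the warmer floor before the lid went back on. I saw no block knocked aside.
- **Lid on and lifter back:** The lid came down at the expected height, and its view matched the original to 1 px. The last picture shows the lid flat on the warmer, the lifter bar in both notches, the turntable and trivet empty, and the bystanders where they started.

No check failed at the end.

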